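# Put a battery pack away in a chest with a locking lid stay

## Task

Put the battery pack away in the grey chest: raise the lid past the point where the folding stay on the chest's end locks, so that it stands open by itself, and set the pack gently, right way up and square, in the empty bay in the front half of the chest. Then close the chest again: by the black grip on its knee, lift the stay through its dead point (the lid rises a little), fold the knee and let the lid down under control, never letting it drop, until it is fully shut. Do not force the stay at either end of its travel, and leave the other things on the bench where they are.

Things in the scene. Friction and masses are not known exactly. Their poses are not given: they have to be found in the camera images.
- chest: grey painted steel chest with aluminium edges, fixed; 185 mm from front to hinge, 145 mm wide, rim 85 mm high, walls and floor 4 mm. Origin: centre of its underside; x points from the front (handle side) to the hinge, y to the end wall with the stay (the end nearer the robot), z up. The hinge axis runs along y through x = 92.5 mm, z = 85 mm
- lid (a joint): lid angle, rad: 0 shut, grows as it opens. Lid 18 mm thick, 0.64 to 0.96 kg; it falls unless held or locked. The stay pulls straight (dead point, the lid's stop) between 1.23 and 1.45 rad, different each time (its brackets are slotted), so feel for it as a steep rise of force; raised to there and let go, the lid sinks back 0.02 to 0.03 rad onto the locked stay
- handle (a point): middle of the lid's bar handle: round steel bar, 12 mm thick, 100 mm long along the chest's y, held 45 mm in front of the lid's front edge by two stems 90 mm apart. Shut: at (-137.5, 0, 94) mm in the chest's frame; it swings about the hinge axis at a radius of 230 mm. Lifting the shut lid takes 2.5 to 4.5 N there
- knee_grip (a point): middle of the finger grip on the stay's knee: a round black pin, 15 mm thick, standing out along the chest's y from 18 to 49 mm off the end wall (middle 34 mm off it), with a 19 mm head at its outer end. It swings along the wall at a radius of 73.5 mm about the stay's foot pivot, which lies at x = -17 to -6 mm (different each time), z = 57 mm in the chest's frame
- stay_upper: upper link of the stay, a steel strip 13 mm wide from the knee (its origin) to the lid. Knee: shut, 73 mm in front of the foot pivot (handle side), about level with it; locked, about 48 mm behind (hinge side) and 56 mm above it. To unlock, swing it up and to the front: 1.5 to 3 N, straight after about 0.13 rad; beyond, the lid's weight (3 to 12 N) pushes it on to the front and down until shut
- stay_eye (a joint): give of the rubber bush where the stay's upper link is pinned to the lid, m: 0 unloaded, + when the stay is pulled, - when squeezed, 16 N per mm. It tears when pulled beyond 1.6 mm (25 N) or squeezed beyond 2.5 mm (40 N): that is a pull of about 8 N at the bar over the lid's weight at the dead point, or a push of about 20 N on the knee grip with the lid shut
- bay (a point): centre of the floor of the empty bay in the chest's front half, at (-41, 0, 4) mm in the chest's frame, axes as the chest's. The bay is clear 95 mm along x and 131 mm along y; black ribs 20 mm high bound it (on -x the front wall); the rim is 81 mm above its floor. Behind it, by the hinge, lies a roll of tape
- pack_center (a point): centre of the cordless-tool battery pack (dark, 0.6 kg), half-way up; axes: x short, y long, z up. 77 x 115 mm, 56 mm high: the body is 40 mm high, on it a narrower slide 55 mm (x) by 90 mm (y), 40 to 56 mm up; grasp the slide across 55 mm with the fingertips just above the body's shoulders. Stands right of the chest. In the bay its y lies along the chest's y, either way round
- mug: white spotted mug, 82 mm wide, 91 mm high; leave alone
- masking: roll of masking tape, 106 mm, 25 mm high, lying; leave alone
- spray: spray can, 58 mm thick, 217 mm high, standing; leave alone
- strip: cream-coloured power strip, 50 x 150 x 32 mm, lying left of the chest; leave alone
- tape_rule: yellow tape measure, 66 x 73 x 32 mm, at the back, under the row of hanging drills, whose noses reach forward to x = 0.57 m at heights of 0.33 to 0.40 m; leave alone

How it is judged:
By the outcome, as a careful person would: the job done as asked, in the order asked, and still so for the second after the job is handed in, with the robot touching nothing.
It also fails if it takes over 72 s, if anything falls off the work surface, if the arm or the gripper's body presses on something with over 40 N, if the wrist force passes 120 N, or if a joint passes its speed limit or range.

## Robot

A 6-joint arm with a two-finger parallel gripper is mounted at the origin on the work surface; the furniture and walls round the work are solid. World frame = base frame: x ahead of the robot, y to its left, z up, the work surface at z = 0. Lengths are in m, angles in degrees, forces in N, time in s.
With the tool pointing down it reaches from about 0.4 to 0.825 m from the base axis. Payload 7 kg.
Tool frame: the origin (TCP) lies on the centre line of the jaws, within the pads' length; the fingertips stand 19 mm ahead of it and the grasp point (between the pads) is the TCP; z points along the fingers, y is the line along which they close (so a half turn about z gives the same grasp; the last joint's range is limited). The gripper opens to 88 mm and grips with 3 to 60 N. Pads are 19 mm wide; open, the fingers measure 130 mm over their backs; the gripper's body (78 mm by 193 mm) begins 47 mm behind the grasp point.
Start: joints at [-58.551, 20.546, 0.682, 0, -70.136, -16.507], TCP at [0.174, -0.652, 0.246] pointing down, gripper open.
Joint ranges: [-176.03, 176.03], [-82.01, 121.73], [-58.28, 71.71], [-173.87, 95.51], [-174.79, -0.11], [-173.66, 173.66]. Speed limits (degrees/s): [136.94, 136.94, 172.46, 180, 180, 180].

## Interface

Orientations are given as [roll, pitch, yaw] about the fixed x, y, z axes, in that order (R = Rz(yaw) Ry(pitch) Rx(roll)).
In Python, from plant import get_state, capture, close_job gives the robot as it stands.
- The arm moves only by the tool apply_moves, never from a script. Its argument "targets" is a list of rows, each a list of 7 numbers: the opening, from 0 (shut) to 1 (fully open), then the shift along the tool's x, y, z normalised to -1 to 1, where 1 is 1000 mm, then the turn, a rotation vector about the tool's x, y, z normalised to -1 to 1, where 1 is 90 degrees. In form: [[claw, tx, ty, tz, ax, ay, az], ...]. A call has 1 to 20 rows; each row shifts and turns the commanded pose from where the row before left it, along the tool's axes as they then stand; what a row does not reach is not made up. A row lasts 1/12 s, in which the tool goes at most 41.7 mm and 7.16 degrees, less where a joint would pass 70% of its speed; a pose out of reach is approached as far as the arm can. A call with a number of a shift or a turn outside -1 to 1 is refused whole. A call with a gripper value outside its range is refused whole. The fingers move at their own pace and stop on an object; "newtons" is the grip in N (left out, the last holds). Time passes only in rows, so rows that do not move let the fingers close. It gives the time, the measured TCP pose, the force, the opening and the grip force at its end, in the units of the state.
- get_state(): the state, without advancing time (a new reading comes with each control period).
- capture(name): name is "scene" or "top" or "wrist"; returns a dict with "frame" (384x512x3 uint8, red, green, blue), "range_z" (384x512 float32, m along the optical axis (not along the pixel's ray), 0 where there is no reading), "camera_matrix" (3x3 intrinsics, pixels), "k1" (the pictures are not rectified: a ray, as slopes to the right and down, at radius r is drawn at 1 + k1 r^2 times it, then the intrinsics apply), "T" (4x4, takes a point from camera to world coordinates). Camera axes: x right, y down, z forward; pixel columns grow to the right and rows downward; lengths in m; the calibration is good to about 2 mm. A picture is of the moment at which its call begins.
- close_job(): hands the job in; it is judged then, once.
The state is a dict: "time_s": time; "joints": joint angles; "qd": joint speeds; "joint_torque": joint torques, N m; "tcp_pos": TCP position; "eef_rot": TCP orientation; "contact_force": force on the tool from outside, world axes, zero at the start; "moment": the same for the moment, N m; "gripper_width": finger opening in m; "gripper_force": force on a finger pad.
Only numpy, scipy, OpenCV 4.12 (cv2) and the standard library are available. Lean on these libraries where they do the work, as an engineer would, in place of code of your own. Each camera call takes 0.05 s, during which the arm holds its last target. There are 200 camera calls.

## Working session

There is one attempt and no reset: what is moved stays moved. The work goes in short steps, Python scripts to look and compute and a tool call to move; the robot and the scene stay as the last step left them, time stands still between calls to the robot, and variables do not carry over. Pictures are saved under pics/ and viewed, at most 10 in all, crops included, and the job is handed in when it is done.

Besides the shell and the picture viewer there is one more tool, called after "Request:" as a command line: name --pt "numbers of a row" for each row, then --argument value for the rest. apply_moves: Moves the arm, as the interface text tells. Scaled input: -1 to 1 covers 1000 mm each way for a shift and 90 degrees each way for a turn. Its arguments: {"type":"object","properties":{"targets":{"type":"array","items":{"type":"array","items":{"type":"number"}}},"newtons":{"type":"number"}},"required":["targets"]}

```bash
mkdir -p pics; ls
cat > h.py <<'E'
import numpy as np, cv2
from plant import get_state, capture, close_job
from scipy.spatial.transform import Rotation as R
def cloud(c):
    K=c["camera_matrix"]; d=c["range_z"]; h,w=d.shape
    u,v=np.meshgrid(np.arange(w),np.arange(h))
    xd=(u-K[0,2])/K[0,0]; yd=(v-K[1,2])/K[1,1]; x,y=xd.copy(),yd.copy()
    for _ in range(8):
        s=1+c["k1"]*(x*x+y*y); x=xd/s; y=yd/s
    P=np.stack([x*d,y*d,d],-1)
    W=P@c["T"][:3,:3].T+c["T"][:3,3]; W[d==0]=np.nan
    return W
def save(n,c): cv2.imwrite(f"pics/{n}.png",c["frame"][:,:,::-1])
E
python3 - <<'E'
from h import *
a=capture("top");b=capture("scene")
np.savez("cap.npz",top=cloud(a),scene=cloud(b),tf=a["frame"],sf=b["frame"])
print(a["T"].round(3),b["T"].round(3),a["k1"],a["camera_matrix"])
im=np.hstack([a["frame"],b["frame"]])[:,:,::-1]
cv2.imwrite("pics/a.png",cv2.resize(im,(800,300),interpolation=cv2.INTER_AREA))
save("top0",a);save("scene0",b); s=get_state(); print(s)
E
```

```text
pics
[[-0.015 -0.999  0.051  0.435]
 [-1.     0.015 -0.016  0.054]
 [ 0.015 -0.051 -0.999  1.49 ]
 [ 0.     0.     0.     1.   ]] [[ 0.628 -0.341  0.7   -0.447]
 [-0.778 -0.243  0.58  -0.728]
 [-0.027 -0.908 -0.418  0.671]
 [ 0.     0.     0.     1.   ]] -0.03556821038990219 [[404.81459269   0.         251.083062  ]
 [  0.         404.81459269 188.98100971]
 [  0.           0.           1.        ]]
{'time_s': 0.1, 'joints': array([-5.85501990e+01,  2.05880067e+01,  6.38721260e-01, -1.67442082e-02,
       -7.01361782e+01, -1.65064814e+01]), 'qd': array([-0.02252922, -0.08966345,  0.12395637,  0.12621504,  0.04976949,
        0.06732474]), 'joint_torque': array([-6.81378115e-04, -5.84161091e+01,  2.93752795e+01,  7.01552287e+00,
        1.01431759e-02, -6.55043277e-05]), 'tcp_pos': array([ 0.17391686, -0.65178438,  0.24470956]), 'eef_rot': array([ 1.79913586e+02, -9.19165206e-03, -1.65062375e+02]), 'contact_force': array([-0.63880856, -0.5066661 , -0.1583302 ]), 'moment': array([0.04814375, 0.00254747, 0.04476332]), 'gripper_force': 0.0, 'gripper_width': 0.08787642577988092}
```

View pics/top0.png

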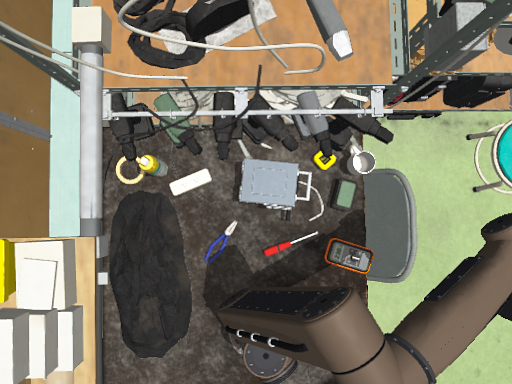

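View pics/scene0.png

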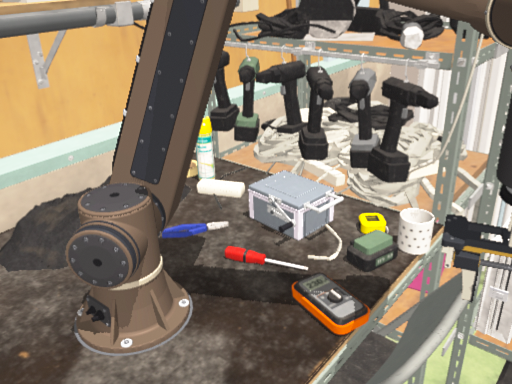

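The top view shows the chest at (270,182) with its handle to the right (305,185) and the knee grip at about (285,213). The green-black pack is at (345,193), the mug at (362,160) and the tape measure at (325,158). So chest x points roughly along world +y.

Run:
```python
from h import *
d=np.load("cap.npz")
for n in("top","scene"):
    W=d[n].reshape(-1,3); F=d["tf" if n=="top" else "sf"].reshape(-1,3).astype(int)
    def box(m,l):
        P=W[m]; r=cv2.minAreaRect((P[:,:2]*1000).astype(np.float32)); print(n,l,len(P),np.round(r[0],1),np.round(r[1],1),round(r[2],1),"z",np.round(np.percentile(P[:,2],[5,50,95]),4)); return P
    x,y,z=W.T
    reg=(x>.45)&(x<.75)&(y>-.13)&(y<.2)
    box(reg&(z>.097)&(z<.112)&(y>-.03)&(x>.5),"lid")
    r2=(x>.5)&(x<.66)&(y>-.24)&(y<-.115)
    box(r2&(z>.048)&(z<.066),"packslide")
    box(r2&(z>.03)&(z<.066)&(y<-.13),"pack")
    h=reg&(z>.08)&(z<.108)&(y<-.045)
    P=box(h,"handle")
    g=reg&(x<.535)&(z>.04)&(z<.075); box(g,"knee")
    print([ (k,np.nanmedian(W[m],0).round(3)) for k,m in dict(yel=reg&0+((F[:,0]>200)&(F[:,1]>180)&(F[:,2]<80)&(x>.4)&(x<.8)&(y>-.3)&(y<.1)) .astype(bool)if 0 else ((F[:,0]>200)&(F[:,1]>180)&(F[:,2]<80)&(x>.4)&(x<.8)&(y>-.3)&(y<.1))).items()] if 0 else "")
    box((z>.075)&(z<.1)&(x>.55)&(x<.75)&(y>-.3)&(y<-.13),"mug")
f=d["tf"]; s=d["sf"]
a=cv2.resize(f[140:230,225:385],None,fx=4.5,fy=4.5,interpolation=cv2.INTER_CUBIC)[:, :720]
b=cv2.resize(s[160:280,235:445],None,fx=3.4,fy=3.4,interpolation=cv2.INTER_CUBIC)
cv2.imwrite("pics/t1.png",a[:,:,::-1]);cv2.imwrite("pics/s1.png",b[:,:,::-1])
```

```text
top lid 832 [557.1  17.6] [ 96.4 111.1] 89.0 z [0.0989 0.1034 0.1083]Traceback (most recent call last):
  File "<stdin>", line 11, in <module>
  File "<stdin>", line 6, in box
    return _quantile_unchecked(
        a, q, axis, out, overwrite_input, method, keepdims, weights)
    return _ureduce(a,
                    func=_quantile_ureduce_func,
    ...<5 lines>...
                    overwrite_input=overwrite_input,
                    method=method)
    r = func(a, **kwargs)
    result = _quantile(arr,
                       quantiles=q,
    ...<2 lines>...
                       out=out,
                       weights=wgt)
    slices_having_nans = np.isnan(arr[-1, ...])
                                  ~~~^^^^^^^^^
IndexError: index -1 is out of bounds for axis 0 with size 0
```

Run:
```python
from h import *
d=np.load("cap.npz")
T=d["top"]
for p in [(270,182),(245,160),(240,200),(292,162),(345,193),(362,160),(285,213),(309,185),(325,158)]: print(p,np.round(T[p[1],p[0]],3))
for n in("top","scene"):
    W=d[n].reshape(-1,3)
    def box(m,l):
        P=W[m]
        if len(P)<4: print(n,l,len(P)); return
        r=cv2.minAreaRect((P[:,:2]*1000).astype(np.float32)); print(n,l,len(P),np.round(r[0],1),np.round(r[1],1),round(r[2],1),"z",np.round(np.percentile(P[:,2],[5,50,95]),4),"xy",np.percentile(P[:,:2],[1,99],axis=0).round(3).tolist())
    x,y,z=W.T
    box((z>.097)&(z<.112)&(x>.4)&(x<.64)&(y>-.2)&(y<.2),"lid+")
    box((z>.045)&(z<.066)&(x>.4)&(x<.6)&(y>-.3)&(y<-.15),"pack")
    box((z>.04)&(z<.075)&(x>.4)&(x<.49)&(y>-.2)&(y<.2),"knee")
    box((z>.075)&(z<.1)&(x>.5)&(x<.75)&(y>-.35)&(y<-.15),"mug")
f=d["tf"]; s=d["sf"]
a=cv2.resize(f[145:235,225:385],(800,450),interpolation=cv2.INTER_CUBIC)
b=cv2.resize(s[165:285,235:395],(800,600),interpolation=cv2.INTER_CUBIC)
cv2.imwrite("pics/t1.png",a[:,:,::-1]);cv2.imwrite("pics/s1.png",b[:,:,::-1])
```

```text
(270, 182) [ 0.529 -0.034  0.098]
(245, 160) [0.606 0.051 0.101]
(240, 200) [0.469 0.071 0.095]
(292, 162) [ 0.597 -0.111  0.098]
(345, 193) [ 0.489 -0.303  0.059]
(362, 160) [ 0.613 -0.383  0.004]
(285, 213) [ 0.421 -0.093 -0.002]
(309, 185) [ 0.516 -0.168  0.104]
(325, 158) [ 0.619 -0.241  0.026]
top lid+ 2432 [522.  -53.8] [239.1 162.9] 83.5 z [0.0985 0.1031 0.1083] xy [[0.452, -0.169], [0.606, 0.063]]
top pack 211 [ 489.7 -280.5] [39.3 93.4] 88.8 z [0.047  0.0545 0.0607] xy [[0.446, -0.3], [0.533, -0.263]]
top knee 76 [429.5 -57. ] [101.3  41.1] 81.0 z [0.0515 0.0589 0.0691] xy [[0.403, -0.107], [0.455, -0.018]]
top mug 134 [ 578.  -251.9] [ 96.1 216.2] 17.1 z [0.0769 0.0906 0.0989] xy [[0.503, -0.349], [0.651, -0.152]]
scene lid+ 1903 [516.3 -55.8] [239.2 166.2] 82.8 z [0.0988 0.1045 0.1071] xy [[0.442, -0.174], [0.601, 0.06]]
scene pack 204 [ 484.1 -281.9] [95.8 35.7] 0.3 z [0.0477 0.0564 0.0586] xy [[0.438, -0.3], [0.529, -0.265]]
scene knee 710 [436.2 -30.6] [ 86.4 194.6] 6.4 z [0.0423 0.0593 0.0734] xy [[0.404, -0.121], [0.488, 0.066]]
scene mug 185 [ 564.9 -256. ] [ 74.1 215.5] 16.9 z [0.0767 0.0894 0.0992] xy [[0.501, -0.349], [0.629, -0.152]]
```

View pics/s1.png

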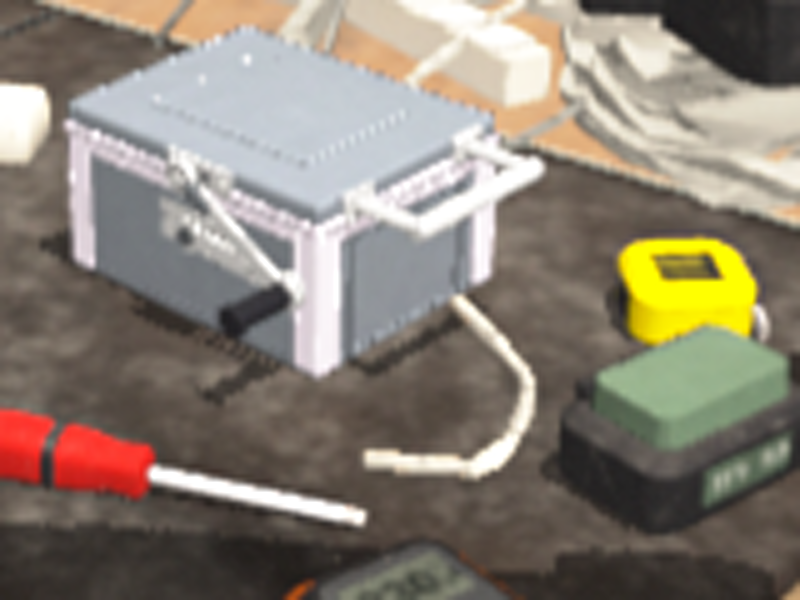

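View pics/t1.png

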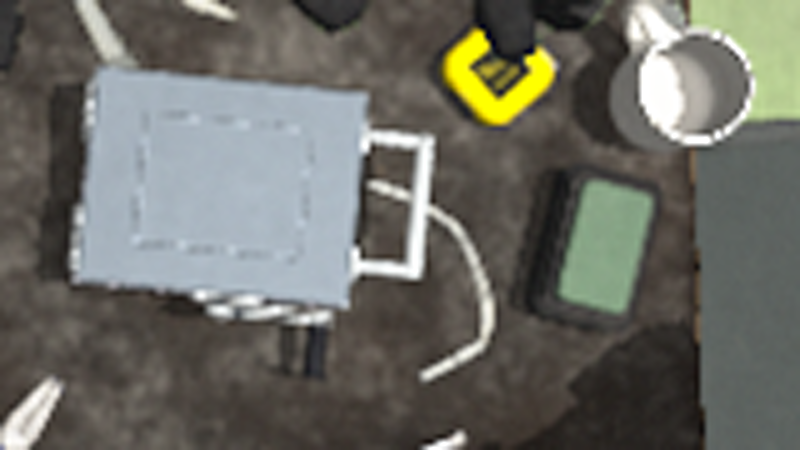

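The crops show the stay on the near end of the chest with its black pin (top crop about (305,345)). The bar handle is clear, and the pack's green slide is at (607,247). The cord lies on the bench.

```bash
cat >> h.py <<'E'
def cast(c,uv,z):
    p=cv2.undistortPoints(np.float64(uv).reshape(-1,1,2),c["camera_matrix"],np.float64([c["k1"],0,0,0])).reshape(-1,2) if 0 else None
    K=c["camera_matrix"]; q=(np.float64(uv)-[K[0,2],K[1,2]])/[K[0,0],K[1,1]]; s=q.copy()
    for _ in range(8): s=q/(1+c["k1"]*(s**2).sum(1,keepdims=True))
    r=np.c_[s,np.ones(len(s))]@c["T"][:3,:3].T; o=c["T"][:3,3]
    return (o+r*((z-o[2])/r[:,2])[:,None])[:,:2]
def maskrect(c,m,z,l):
    m=cv2.morphologyEx(m.astype(np.uint8),cv2.MORPH_OPEN,np.ones((3,3)))
    cs,_=cv2.findContours(m,cv2.RETR_EXTERNAL,cv2.CHAIN_APPROX_NONE); k=max(cs,key=cv2.contourArea)
    P=cast(c,k.reshape(-1,2),z)*1000; r=cv2.minAreaRect(P.astype(np.float32)); print(l,np.round(r[0],1),np.round(r[1],1),round(r[2],1)); return r
E
python3 - <<'E'
from h import *
for n in("top","scene"):
    c=capture(n); W=cloud(c); x,y,z=np.moveaxis(W,-1,0)
    hs=cv2.cvtColor(c["frame"],cv2.COLOR_RGB2HSV).astype(int); H,S,V=np.moveaxis(hs,-1,0)
    reg=(x>.4)&(x<.65)&(y>-.2)&(y<.15)
    maskrect(c,reg&(H>95)&(H<125)&(S>25)&(V>100)&(z>.09),.103,n+" lid")
    reg=(x>.4)&(x<.56)&(y>-.35)&(y<-.2)
    maskrect(c,reg&(H>45)&(H<85)&(S>40)&(V>90)&(z>.05),.056,n+" slide")
    # handle
    m=(x>.4)&(x<.65)&(y<-.145)&(y>-.2)&(z>.08)&(z<.11)
    maskrect(c,m,.1 if n=="top" else .097,n+" handle"); print(np.nanmean(W[m],0))
    # pin: dark
    m=(x>.38)&(x<.47)&(y>-.16)&(y<.0)&(z>.03)&(z<.08)&(V<70)
    P=W[m]; print("pin",len(P),np.median(P,0).round(4),np.percentile(P,[5,95],axis=0).round(4).tolist())
E
```

```text
top lid [529.4 -30.9] [186.5 145.2] 83.5
top slide [ 486.3 -304.6] [48.7 86.4] 74.4
top handle [ 516.9 -161.2] [27.8 97. ] 88.7
[ 0.51997763 -0.16437287  0.09889573]
pin 37 [ 0.4139 -0.0974  0.0566] [[0.3998, -0.1026, 0.0523], [0.428, -0.0906, 0.0624]]Traceback (most recent call last):
  File "<stdin>", line 6, in <module>
  File "h.py", line 22, in maskrect
    cs,_=cv2.findContours(m,cv2.RETR_EXTERNAL,cv2.CHAIN_APPROX_NONE); k=max(cs,key=cv2.contourArea)
                                                                        ~~~^^^^^^^^^^^^^^^^^^^^^^^^
ValueError: max() iterable argument is empty
```

```bash
cat >> h.py <<'E'
C=np.array([.5294,-.0309,0]); YAW=83.5
u=np.array([np.cos(np.radians(YAW)),np.sin(np.radians(YAW)),0]); v=np.array([-u[1],u[0],0]); Z=np.array([0,0,1.])
def ch(x,y,z): return C+(u*x+v*y+Z*z)/1000
def inch(p): d=(np.asarray(p)-C)*1000; return np.array([d@u,d@v,d[2]])
def tool(tilt,yaw=YAW,s=1):   # tool y along yaw dir, fingers lean to -v by tilt
    y=s*np.array([np.cos(np.radians(yaw)),np.sin(np.radians(yaw)),0]); h=np.cross(y,-Z)*s
    h=-np.array([-np.sin(np.radians(yaw)),np.cos(np.radians(yaw)),0])
    t=np.radians(tilt); z=-Z*np.cos(t)+h*np.sin(t); return R.from_matrix(np.c_[np.cross(y,z),y,z])
def now():
    s=get_state(); return s,s["tcp_pos"],R.from_euler("xyz",s["eef_rot"],degrees=True)
def go(p,Rt=None):
    s,q,Rn=now(); sh=Rn.inv().apply(p-q)
    print("shift",(sh).round(4),"turn/90",(((Rn.inv()*Rt).as_rotvec(degrees=True))/90).round(4) if Rt else "", "n",np.linalg.norm(sh)/.0417)
def show():
    s,q,Rn=now(); print("t",round(s["time_s"],2),"chest",inch(q).round(1),"F(uvz)",np.round([s["contact_force"]@u,s["contact_force"]@v,s["contact_force"][2]],2),"w",round(s["gripper_width"]*1000,1),"g",round(s["gripper_force"],1),"j",s["joints"].round(0))
def rel(d): # chest mm -> tool shift
    s,q,Rn=now(); return Rn.inv().apply(u*d[0]+v*d[1]+Z*d[2])/1000
E
python3 - <<'E'
from h import *
show(); print(ch(-137.5,15,94)); go(ch(-137.5,15,190),tool(20))
c=capture("scene"); W=cloud(c)
# gripper shape: points near tool axis
s,q,Rn=now(); P=W.reshape(-1,3); L=Rn.inv().apply(np.nan_to_num(P-q))*1000
m=(abs(L[:,1])<130)&(abs(L[:,0])<100)&(L[:,2]<20)&(L[:,2]>-330); L=L[m]
for a in range(-320,20,20):
    k=L[(L[:,2]>=a)&(L[:,2]<a+20)]
    if len(k)>3: print(a,len(k),np.percentile(k[:,:2],[2,98],axis=0).round(0).tolist())
E
```

```text
t 0.2 chest [-657.3  282.9  245. ] F(uvz) [ 0.28  0.15 -0.51] w 87.6 g 0.0 j [-59.  21.   1.  -0. -70. -17.]
[ 0.49893098 -0.16581808  0.094     ]
shift [-0.4393  0.3858  0.0553] turn/90 [ 0.0422 -0.2198  0.2357] n 14.084351220841308
-320 11 [[-5.0, 50.0], [2.0, 51.0]]
-280 37 [[-2.0, 43.0], [15.0, 45.0]]
-260 99 [[-1.0, 39.0], [22.0, 45.0]]
-240 155 [[1.0, 36.0], [28.0, 45.0]]
-220 207 [[3.0, 33.0], [31.0, 45.0]]
-200 256 [[3.0, 30.0], [35.0, 45.0]]
-180 98 [[6.0, 25.0], [35.0, 45.0]]
-160 175 [[-9.0, 24.0], [29.0, 36.0]]
-120 39 [[-22.0, 14.0], [27.0, 16.0]]
-100 1670 [[-34.0, 14.0], [39.0, 94.0]]
-80 956 [[-31.0, 11.0], [40.0, 89.0]]
-60 198 [[31.0, 10.0], [40.0, 86.0]]
-40 145 [[3.0, 44.0], [13.0, 64.0]]
-20 162 [[2.0, 44.0], [13.0, 61.0]]
0 908 [[0.0, 0.0], [12.0, 57.0]]
```

Request:
apply_moves --pt "0.45 -0.0314 0.0276 0.004 0 0 0" --pt "0.45 -0.0314 0.0276 0.004 0 0 0" --pt "0.45 -0.0314 0.0276 0.004 0 0 0" --pt "0.45 -0.0314 0.0276 0.004 0 0 0" --pt "0.45 -0.0314 0.0276 0.004 0 0 0" --pt "0.45 -0.0314 0.0276 0.004 0 0 0" --pt "0.45 -0.0314 0.0276 0.004 0 0 0" --pt "0.45 -0.0314 0.0276 0.004 0 0 0" --pt "0.45 -0.0314 0.0276 0.004 0 0 0" --pt "0.45 -0.0314 0.0276 0.004 0 0 0" --pt "0.45 -0.0314 0.0276 0.004 0 0 0" --pt "0.45 -0.0314 0.0276 0.004 0 0 0" --pt "0.45 -0.0314 0.0276 0.004 0 0 0" --pt "0.45 -0.0314 0.0276 0.004 0 0 0" --pt "0.45 0 0 0 0.0084 -0.044 0.0471" --pt "0.45 0 0 0 0.0084 -0.044 0.0471" --pt "0.45 0 0 0 0.0084 -0.044 0.0471" --pt "0.45 0 0 0 0.0084 -0.044 0.0471" --pt "0.45 0 0 0 0.0084 -0.044 0.0471" --pt "0.45 0 0 0 0 0 0" --newtons 20

```text
time_s: 1.92
tcp_pos: [0.4927, -0.1692, 0.1883]
eef_rot: [179.9, 20.1, 173.2]
contact_force: [-2.1, -0.6, -1.2]
gripper_width: 0.0397
gripper_force: 0.0
```

Run:
```python
from h import *
show(); go(ch(-137.5,15,97),tool(20))
c=capture("wrist"); save("w1",c); W=cloud(c); z=W[...,2]; y=W[...,1]
m=(z>.085)&(z<.107)&(y<-.145)&(y>-.2); P=W[m]; print(len(P),P.mean(0) if len(P) else 0, inch(np.median(P,0)))
c=capture("top"); W=cloud(c); L=W.reshape(-1,3)
```

```text
t 1.92 chest [-141.6   20.8  188.3] F(uvz) [-0.86  2.04 -1.19] w 39.7 g 0.0 j [   6.   -2.  -42.    8.  -31. -108.]
shift [0.0259 0.004  0.0878] turn/90 [-0.0003  0.0008 -0.0034] n 2.1964900905383655
1681 [ 0.50376561 -0.16384951  0.09875985] [-136.52871975   14.39922012   99.13325264]
```

View pics/w1.png

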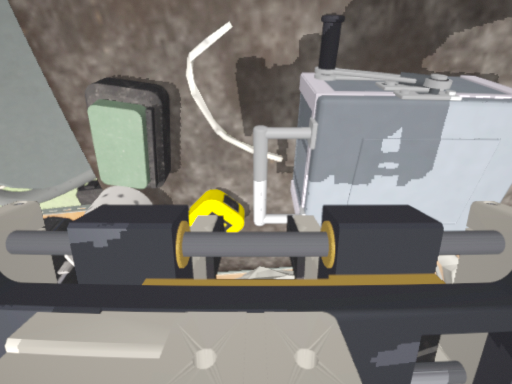

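Run:
```python
from h import *
c=capture("wrist"); W=cloud(c); D=(W-C)*1000; X=D@u; Y=D@v; z=D[...,2]
m=(z>85)&(z<108)&(X<-118)&(X>-160)
for a in range(-45,60,10):
    k=m&(Y>a)&(Y<a+10)
    if k.sum()>10: print(a,k.sum(),np.percentile(X[k],[3,50,97]).round(1),np.percentile(z[k],[50,97]).round(1))
k=(z>99)&(z<106)&(X>-110); print("lid front",[ (a,np.percentile(X[k&(Y>a)&(Y<a+15)],1).round(1)) for a in range(-60,60,20) if (k&(Y>a)&(Y<a+15)).sum()>5])
```

```text
-45 214 [-142.9 -130.4 -118.8] [ 98.6 100.8]
-35 97 [-143.3 -138.5 -132.6] [ 99.5 101.1]
-25 105 [-143.3 -137.7 -132.1] [ 99.7 101. ]
-15 113 [-143.3 -137.8 -132.2] [ 99.7 101.1]
-5 123 [-143.3 -137.9 -132.4] [ 99.5 101.3]
5 127 [-143.3 -138.  -132.6] [ 99.7 101.4]
15 142 [-143.3 -137.7 -132.1] [ 99.7 101.1]
25 149 [-143.3 -138.2 -132.3] [ 99.7 101. ]
35 165 [-143.3 -137.7 -132.5] [ 99.5 101.5]
45 402 [-142.5 -132.9 -119.3] [ 98.6 100.9]
lid front [(-60, np.float64(-77.1)), (-40, np.float64(-97.3)), (-20, np.float64(-94.0)), (0, np.float64(-93.6)), (20, np.float64(-93.7)), (40, np.float64(-99.7))]
```

The wrist picture shows the handle bar, with its upper half at (265,150) and lower end at (262,215), between stems (290,133) and (290,218). The pin is at (330,40). The depth puts the bar at chest x −137.7 and z 94, which matches the given figures.

Request:
apply_moves --pt "0.36 0.0087 0.0014 0.03 0 0 -0.0034" --pt "0.36 0.0087 0.0014 0.03 0 0 0" --pt "0.36 0.0087 0.0014 0.02 0 0 0" --pt "0.36 0 0 0.0095 0 0 0" --pt "0.36 0 0 0 0 0 0" --pt "0.0 0 0 0 0 0 0" --pt "0.0 0 0 0 0 0 0" --pt "0.0 0 0 0 0 0 0" --pt "0.0 0 0 0 0 0 0" --newtons 20

```text
time_s: 2.82
tcp_pos: [0.5041, -0.1661, 0.0983]
eef_rot: [-179.9, 20.2, 173.9]
contact_force: [3.7, -5.8, -1.1]
gripper_width: 0.011
gripper_force: 20.0
```

```bash
cat >> h.py <<'E'
def arc(a0,a1,n,tilt=20):
    f=lambda t: np.array([92.5-230.2*np.cos(t+.039),0,85+230.2*np.sin(t+.039)])
    print([[0]+list((rel(f(b)-f(a))+0).round(4))+[0,0,0] for a,b in zip(np.linspace(a0,a1,n+1)[:-1],np.linspace(a0,a1,n+1)[1:])])
def ang():
    p=inch(now()[1]); print("lid ang",np.arctan2(p[2]-85,92.5-p[0])-.039,"r",np.hypot(p[2]-85,92.5-p[0]))
E
python3 - <<'E'
from h import *
show();ang(); arc(0,.9,18)
E
```

```text
t 2.82 chest [-137.1    9.8   98.3] F(uvz) [-5.38 -4.35 -1.09] w 11.0 g 20.0 j [   5.    7.  -51.   17.  -13. -117.]
lid ang 0.018644082879427294 r 230.02636294955389
[[0, np.float64(-0.004), np.float64(0.0007), np.float64(-0.0108), 0, 0, 0], [0, np.float64(-0.0039), np.float64(0.0013), np.float64(-0.0107), 0, 0, 0], [0, np.float64(-0.0039), np.float64(0.0019), np.float64(-0.0107), 0, 0, 0], [0, np.float64(-0.0039), np.float64(0.0024), np.float64(-0.0106), 0, 0, 0], [0, np.float64(-0.0038), np.float64(0.003), np.float64(-0.0104), 0, 0, 0], [0, np.float64(-0.0038), np.float64(0.0035), np.float64(-0.0103), 0, 0, 0], [0, np.float64(-0.0037), np.float64(0.0041), np.float64(-0.0101), 0, 0, 0], [0, np.float64(-0.0037), np.float64(0.0046), np.float64(-0.0099), 0, 0, 0], [0, np.float64(-0.0036), np.float64(0.0051), np.float64(-0.0097), 0, 0, 0], [0, np.float64(-0.0035), np.float64(0.0056), np.float64(-0.0094), 0, 0, 0], [0, np.float64(-0.0034), np.float64(0.0061), np.float64(-0.0091), 0, 0, 0], [0, np.float64(-0.0033), np.float64(0.0066), np.float64(-0.0088), 0, 0, 0], [0, np.float64(-0.0032), np.float64(0.0071), np.float64(-0.0085), 0, 0, 0], [0, np.float64(-0.003), np.float64(0.0075), np.float64(-0.0082), 0, 0, 0], [0, np.float64(-0.0029), np.float64(0.0079), np.float64(-0.0078), 0, 0, 0], [0, np.float64(-0.0028), np.float64(0.0083), np.float64(-0.0074), 0, 0, 0], [0, np.float64(-0.0026), np.float64(0.0087), np.float64(-0.007), 0, 0, 0], [0, np.float64(-0.0025), np.float64(0.0091), np.float64(-0.0066), 0, 0, 0]]
```

Request:
apply_moves --pt "0 -0.004 0.0007 -0.0108 0 0 0" --pt "0 -0.0039 0.0013 -0.0107 0 0 0" --pt "0 -0.0039 0.0019 -0.0107 0 0 0" --pt "0 -0.0039 0.0024 -0.0106 0 0 0" --pt "0 -0.0038 0.003 -0.0104 0 0 0" --pt "0 -0.0038 0.0035 -0.0103 0 0 0" --pt "0 -0.0037 0.0041 -0.0101 0 0 0" --pt "0 -0.0037 0.0046 -0.0099 0 0 0" --pt "0 -0.0036 0.0051 -0.0097 0 0 0"

```text
time_s: 3.57
tcp_pos: [0.5071, -0.1399, 0.1986]
eef_rot: [-179.8, 20.2, 173.9]
contact_force: [4.6, -10.4, -0.9]
gripper_width: 0.0108
gripper_force: 20.0
```

Run:
```python
from h import *
show();ang()
```

```text
t 3.57 chest [-110.9    9.8  198.6] F(uvz) [-9.8  -5.78 -0.89] w 10.8 g 20.0 j [  10.   -2.  -41.   11.  -32. -114.]
lid ang 0.4705244105519761 r 232.9471176101688
```

Request:
apply_moves --pt "0 -0.0035 0.0056 -0.0094 0 0 0" --pt "0 -0.0034 0.0061 -0.0091 0 0 0" --pt "0 -0.0033 0.0066 -0.0088 0 0 0" --pt "0 -0.0032 0.0071 -0.0085 0 0 0" --pt "0 -0.003 0.0075 -0.0082 0 0 0" --pt "0 -0.0029 0.0079 -0.0078 0 0 0" --pt "0 -0.0028 0.0083 -0.0074 0 0 0" --pt "0 -0.0026 0.0087 -0.007 0 0 0" --pt "0 -0.0025 0.0091 -0.0066 0 0 0"

```text
time_s: 4.32
tcp_pos: [0.5148, -0.0744, 0.2781]
eef_rot: [-179.7, 20.3, 173.9]
contact_force: [-1.8, -14.8, 14.2]
gripper_width: 0.0115
gripper_force: 20.0
```

Run:
```python
from h import *
show();ang(); arc(.9,1.16,6)
```

```text
t 4.32 chest [-44.9   9.5 278.1] F(uvz) [-14.9    0.15  14.18] w 11.5 g 20.0 j [  20.   -8.  -36.   13.  -44. -124.]
lid ang 0.9133226163096284 r 236.99707234450838
[[0, np.float64(-0.002), np.float64(0.0081), np.float64(-0.0054), 0, 0, 0], [0, np.float64(-0.0019), np.float64(0.0084), np.float64(-0.005), 0, 0, 0], [0, np.float64(-0.0018), np.float64(0.0086), np.float64(-0.0047), 0, 0, 0], [0, np.float64(-0.0017), np.float64(0.0088), np.float64(-0.0043), 0, 0, 0], [0, np.float64(-0.0015), np.float64(0.009), np.float64(-0.004), 0, 0, 0], [0, np.float64(-0.0014), np.float64(0.0092), np.float64(-0.0036), 0, 0, 0]]
```

Run:
```python
from h import *
c=capture("scene"); f=c["frame"]
cv2.imwrite("pics/s2.png",cv2.resize(f[70:260,220:420],(630,598),interpolation=cv2.INTER_CUBIC)[:,:,::-1])
W=cloud(c); D=(W-C)*1000; X=D@u;Y=D@v;z=D[...,2]
# lid near-end edge: Y~72
m=(abs(Y-70)<5)&(z>110)&(X<100)&(X>-80); print(m.sum()); 
P=np.c_[X[m],z[m]]; r=np.hypot(P[:,0]-92.5,P[:,1]-85); a=np.arctan2(P[:,1]-85,92.5-P[:,0])
print(np.percentile(r,[2,50,98]),np.percentile(a,[5,50,95]))
```

```text
466
[ 40.51071606 275.47416267 382.035966  ] [0.8911783  1.09538072 1.36385509]
```

View pics/s2.png

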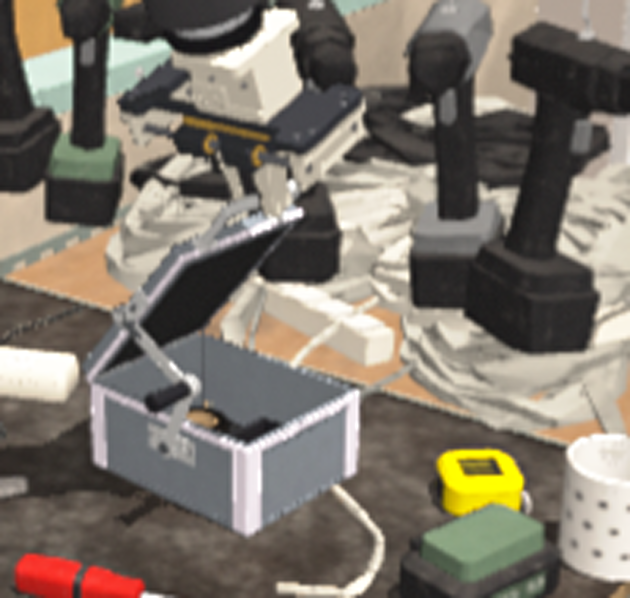

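The picture shows the lid at about half travel, held at (270,205) near the fingertips. The stay is unfolding, with its knee pin at (165,395). I'll relieve the radial force and go on.

Request:
apply_moves --pt "0 -0.0008 -0.0017 -0.0023 0 0 0" --pt "0 0 0 0 0 0 0"

```text
time_s: 4.53
tcp_pos: [0.5149, -0.0742, 0.2785]
eef_rot: [-179.9, 20.3, 173.9]
contact_force: [4.8, -5.0, 1.1]
gripper_width: 0.0109
gripper_force: 20.0
```

```bash
cat >> h.py <<'E'
def rt():
    s,q,_=now(); p=inch(q); a=np.arctan2(p[2]-85,92.5-p[0]); F=s["contact_force"]; Fu=F@u;Fz=F[2]
    print("t",round(s["time_s"],2),"a",round(a-.039,4),"r",round(np.hypot(p[2]-85,92.5-p[0]),1),"Frad",round(-Fu*np.cos(a)+Fz*np.sin(a),1),"Ftan",round(Fu*np.sin(a)+Fz*np.cos(a),1),"Fv",round(F@v,1),"Y",p[1].round(1))
E
python3 - <<'E'
from h import *
rt()
E
```

```text
t 4.53 a 0.9151 r 237.2 Frad 3.4 Ftan -2.9 Fv -5.4 Y 9.5
```

Request:
apply_moves --pt "0 -0.002 0.0081 -0.0054 0 0 0" --pt "0 -0.0019 0.0084 -0.005 0 0 0" --pt "0 -0.0018 0.0086 -0.0047 0 0 0" --pt "0 -0.0017 0.0088 -0.0043 0 0 0" --pt "0 -0.0015 0.009 -0.004 0 0 0" --pt "0 0 0 0 0 0 0"

```text
time_s: 5.03
tcp_pos: [0.5199, -0.0313, 0.3043]
eef_rot: [-179.9, 20.3, 173.9]
contact_force: [-1.0, -5.5, 9.1]
gripper_width: 0.0114
gripper_force: 20.0
```

Run:
```python
from h import *
rt(); show(); arc(1.117,1.437,16)
```

```text
t 5.03 a 1.127 r 238.5 Frad 10.5 Ftan -1.6 Fv 0.3 Y 9.4
t 5.03 chest [ -1.4   9.4 304.3] F(uvz) [-5.62  0.34  9.05] w 11.4 g 20.0 j [  25.   -9.  -33.   14.  -49. -129.]
[[0, np.float64(-0.0007), np.float64(0.0042), np.float64(-0.0017), 0, 0, 0], [0, np.float64(-0.0006), np.float64(0.0043), np.float64(-0.0016), 0, 0, 0], [0, np.float64(-0.0006), np.float64(0.0043), np.float64(-0.0015), 0, 0, 0], [0, np.float64(-0.0006), np.float64(0.0043), np.float64(-0.0015), 0, 0, 0], [0, np.float64(-0.0005), np.float64(0.0044), np.float64(-0.0014), 0, 0, 0], [0, np.float64(-0.0005), np.float64(0.0044), np.float64(-0.0013), 0, 0, 0], [0, np.float64(-0.0005), np.float64(0.0044), np.float64(-0.0012), 0, 0, 0], [0, np.float64(-0.0004), np.float64(0.0044), np.float64(-0.0011), 0, 0, 0], [0, np.float64(-0.0004), np.float64(0.0045), np.float64(-0.001), 0, 0, 0], [0, np.float64(-0.0004), np.float64(0.0045), np.float64(-0.001), 0, 0, 0], [0, np.float64(-0.0004), np.float64(0.0045), np.float64(-0.0009), 0, 0, 0], [0, np.float64(-0.0003), np.float64(0.0045), np.float64(-0.0008), 0, 0, 0], [0, np.float64(-0.0003), np.float64(0.0045), np.float64(-0.0007), 0, 0, 0], [0, np.float64(-0.0003), np.float64(0.0046), np.float64(-0.0006), 0, 0, 0], [0, np.float64(-0.0002), np.float64(0.0046), np.float64(-0.0005), 0, 0, 0], [0, np.float64(-0.0002), np.float64(0.0046), np.float64(-0.0005), 0, 0, 0]]
```

Request:
apply_moves --pt "0 -0.0012 0.0042 -0.0031 0 0 0" --pt "0 -0.0006 0.0043 -0.0016 0 0 0" --pt "0 -0.0006 0.0043 -0.0015 0 0 0" --pt "0 -0.0006 0.0043 -0.0015 0 0 0" --pt "0 0 0 0 0 0 0" --pt "0 0 0 0 0 0 0"

```text
time_s: 5.53
tcp_pos: [0.5217, -0.0147, 0.3114]
eef_rot: [-179.9, 20.2, 173.9]
contact_force: [1.5, -3.7, 6.2]
gripper_width: 0.0115
gripper_force: 20.0
```

Run:
```python
from h import *
rt(); show()
```

```text
t 5.53 a 1.2029 r 239.3 Frad 7.0 Ftan -1.3 Fv -2.0 Y 9.4
t 5.53 chest [ 15.2   9.4 311.4] F(uvz) [-3.51 -1.95  6.24] w 11.5 g 20.0 j [  28.   -9.  -33.   15.  -50. -132.]
```

Request:
apply_moves --pt "0 -0.0005 0.0044 -0.0014 0 0 0" --pt "0 0 0 0 0 0 0"

```text
time_s: 5.7
tcp_pos: [0.5222, -0.0103, 0.3129]
eef_rot: [-179.9, 20.2, 173.9]
contact_force: [1.5, -4.1, 7.1]
gripper_width: 0.0114
gripper_force: 20.0
```

Run:
```python
from h import *
rt(); show()
```

```text
t 5.7 a 1.2222 r 239.2 Frad 8.0 Ftan -1.5 Fv -1.9 Y 9.5
t 5.7 chest [ 19.6   9.5 312.9] F(uvz) [-3.87 -1.94  7.13] w 11.4 g 20.0 j [  28.   -9.  -33.   15.  -50. -132.]
```

Request:
apply_moves --pt "0 -0.0004 0.0035 -0.001 0 0 0" --pt "0 0 0 0 0 0 0"

```text
time_s: 5.87
tcp_pos: [0.5226, -0.0069, 0.3139]
eef_rot: [-179.9, 20.2, 173.9]
contact_force: [1.3, -5.1, 7.2]
gripper_width: 0.0115
gripper_force: 20.0
```

Run:
```python
from h import *
rt()
```

```text
t 5.87 a 1.2374 r 239.2 Frad 8.4 Ftan -2.7 Fv -1.8 Y 9.5
```

Request:
apply_moves --pt "0 -0.0003 0.003 -0.0008 0 0 0" --pt "0 0 0 0 0 0 0"

```text
time_s: 6.03
tcp_pos: [0.523, -0.0039, 0.3147]
eef_rot: [-179.9, 20.2, 173.9]
contact_force: [1.0, -3.0, 7.6]
gripper_width: 0.0114
gripper_force: 20.0
```

Run:
```python
from h import *
rt()
```

```text
t 6.03 a 1.2505 r 239.1 Frad 8.1 Ftan -0.7 Fv -1.3 Y 9.5
```

Request:
apply_moves --pt "0 -0.0003 0.003 -0.0008 0 0 0" --pt "0 0 0 0 0 0 0"

```text
time_s: 6.2
tcp_pos: [0.5233, -0.0009, 0.3156]
eef_rot: [-179.9, 20.2, 173.9]
contact_force: [1.5, -3.6, 6.8]
gripper_width: 0.0111
gripper_force: 20.0
```

Run:
```python
from h import *
rt()
```

```text
t 6.2 a 1.2636 r 239.1 Frad 7.5 Ftan -1.5 Fv -1.9 Y 9.4
```

Request:
apply_moves --pt "0 -0.0003 0.003 -0.0007 0 0 0" --pt "0 0 0 0 0 0 0"

```text
time_s: 6.37
tcp_pos: [0.5237, 0.0021, 0.3163]
eef_rot: [-179.9, 20.2, 173.9]
contact_force: [2.2, -3.9, 6.8]
gripper_width: 0.0114
gripper_force: 20.0
```

Run:
```python
from h import *
rt()
```

```text
t 6.37 a 1.2766 r 239.1 Frad 7.5 Ftan -1.8 Fv -2.6 Y 9.4
```

Request:
apply_moves --pt "0 -0.0002 0.003 -0.0007 0 0 0" --pt "0 0 0 0 0 0 0"

```text
time_s: 6.53
tcp_pos: [0.524, 0.0051, 0.3171]
eef_rot: [-179.9, 20.2, 173.9]
contact_force: [2.4, -3.3, 7.2]
gripper_width: 0.0114
gripper_force: 20.0
```

Run:
```python
from h import *
rt()
c=capture("scene"); f=c["frame"]
cv2.imwrite("pics/s3.png",cv2.resize(f[150:240,230:350],(800,600),interpolation=cv2.INTER_CUBIC)[:,:,::-1])
```

```text
t 6.53 a 1.2897 r 239.0 Frad 7.8 Ftan -1.2 Fv -2.8 Y 9.4
```

Request:
apply_moves --pt "0 -0.0002 0.0025 -0.0006 0 0 0" --pt "0 0 0 0 0 0 0"

```text
time_s: 6.75
tcp_pos: [0.5243, 0.0077, 0.3177]
eef_rot: [-179.9, 20.2, 173.9]
contact_force: [3.8, -2.8, 5.7]
gripper_width: 0.0112
gripper_force: 20.0
```

Request:
apply_moves --pt "0 -0.0002 0.0025 -0.0005 0 0 0" --pt "0 0 0 0 0 0 0"

```text
time_s: 6.92
tcp_pos: [0.5246, 0.0102, 0.3182]
eef_rot: [-179.9, 20.2, 173.9]
contact_force: [3.6, -2.8, 6.2]
gripper_width: 0.0111
gripper_force: 20.0
```

Run:
```python
from h import *
rt()
```

```text
t 6.92 a 1.3115 r 239.0 Frad 6.5 Ftan -0.9 Fv -3.9 Y 9.5
```

Request:
apply_moves --pt "0 -0.0002 0.0025 -0.0005 0 0 0" --pt "0 0 0 0 0 0 0"

```text
time_s: 7.08
tcp_pos: [0.5249, 0.0127, 0.3187]
eef_rot: [-179.9, 20.2, 173.9]
contact_force: [1.9, -2.7, 6.5]
gripper_width: 0.0112
gripper_force: 20.0
```

Request:
apply_moves --pt "0 -0.0002 0.0025 -0.0005 0 0 0" --pt "0 0 0 0 0 0 0"

```text
time_s: 7.25
tcp_pos: [0.5252, 0.0152, 0.3192]
eef_rot: [-179.9, 20.2, 173.9]
contact_force: [2.9, -2.2, 4.7]
gripper_width: 0.0112
gripper_force: 20.0
```

Run:
```python
from h import *
rt()
```

```text
t 7.25 a 1.3331 r 238.9 Frad 5.0 Ftan -0.9 Fv -3.2 Y 9.4
```

Request:
apply_moves --pt "0 -0.0002 0.0025 -0.0005 0 0 0" --pt "0 0 0 0 0 0 0"

```text
time_s: 7.42
tcp_pos: [0.5255, 0.0178, 0.3197]
eef_rot: [-179.9, 20.2, 173.9]
contact_force: [3.3, -2.2, 5.4]
gripper_width: 0.0114
gripper_force: 20.0
```

Request:
apply_moves --pt "0 -0.0002 0.0025 -0.0004 0 0 0" --pt "0 0 0 0 0 0 0"

```text
time_s: 7.58
tcp_pos: [0.5257, 0.0202, 0.3201]
eef_rot: [-179.9, 20.2, 173.9]
contact_force: [2.7, -3.1, 6.5]
gripper_width: 0.0112
gripper_force: 20.0
```

Run:
```python
from h import *
rt()
```

```text
t 7.58 a 1.3545 r 238.8 Frad 6.9 Ftan -1.6 Fv -3.1 Y 9.4
```

Request:
apply_moves --pt "0 -0.0001 0.0025 -0.0004 0 0 0" --pt "0 0 0 0 0 0 0"

```text
time_s: 7.75
tcp_pos: [0.526, 0.0228, 0.3204]
eef_rot: [-179.9, 20.2, 173.9]
contact_force: [3.0, -2.4, 5.4]
gripper_width: 0.0111
gripper_force: 20.0
```

Request:
apply_moves --pt "0 -0.0001 0.0025 -0.0004 0 0 0" --pt "0 0 0 0 0 0 0"

```text
time_s: 7.92
tcp_pos: [0.5263, 0.0253, 0.3208]
eef_rot: [-179.9, 20.2, 173.9]
contact_force: [4.5, -1.6, 6.4]
gripper_width: 0.0114
gripper_force: 20.0
```

Run:
```python
from h import *
rt()
c=capture("scene"); f=c["frame"]
cv2.imwrite("pics/s3.png",cv2.resize(f[130:240,230:350],(600,550),interpolation=cv2.INTER_CUBIC)[:,:,::-1])
```

```text
t 7.92 a 1.3763 r 238.7 Frad 6.5 Ftan -0.1 Fv -4.7 Y 9.4
```

View pics/s3.png

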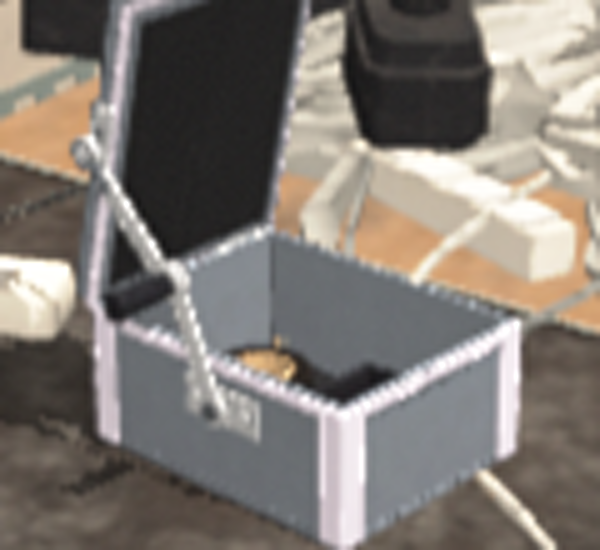

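The picture shows the stay unfolded to a remaining bend of roughly 20° at the knee (180,280), so it isn't at the dead point yet.

Request:
apply_moves --pt "0 -0.0001 0.0025 -0.0003 0 0 0" --pt "0 0 0 0 0 0 0"

```text
time_s: 8.13
tcp_pos: [0.5266, 0.0278, 0.3212]
eef_rot: [-179.9, 20.2, 173.9]
contact_force: [4.1, -0.8, 6.8]
gripper_width: 0.0109
gripper_force: 20.0
```

Request:
apply_moves --pt "0 -0.0001 0.0025 -0.0003 0 0 0" --pt "0 0 0 0 0 0 0"

```text
time_s: 8.3
tcp_pos: [0.5269, 0.0304, 0.3214]
eef_rot: [-179.9, 20.2, 173.9]
contact_force: [4.3, -1.7, 5.9]
gripper_width: 0.0114
gripper_force: 20.0
```

Run:
```python
from h import *
rt()
```

```text
t 8.3 a 1.3977 r 238.6 Frad 6.0 Ftan -0.4 Fv -4.5 Y 9.4
```

Request:
apply_moves --pt "0 -0.0001 0.002 -0.0002 0 0 0" --pt "0 0 0 0 0 0 0"

```text
time_s: 8.47
tcp_pos: [0.5271, 0.0324, 0.3217]
eef_rot: [-179.9, 20.2, 173.9]
contact_force: [4.5, -1.4, 6.1]
gripper_width: 0.0112
gripper_force: 20.0
```

Request:
apply_moves --pt "0 -0.0001 0.002 -0.0002 0 0 0" --pt "0 0 0 0 0 0 0"

```text
time_s: 8.63
tcp_pos: [0.5274, 0.0344, 0.3219]
eef_rot: [-180.0, 20.2, 173.9]
contact_force: [4.0, -1.7, 5.3]
gripper_width: 0.0118
gripper_force: 20.0
```

Run:
```python
from h import *
rt()
```

```text
t 8.63 a 1.4147 r 238.5 Frad 5.4 Ftan -0.6 Fv -4.2 Y 9.4
```

Request:
apply_moves --pt "0 -0.0001 0.002 -0.0002 0 0 0" --pt "0 0 0 0 0 0 0"

```text
time_s: 8.8
tcp_pos: [0.5276, 0.0364, 0.3221]
eef_rot: [-180.0, 20.2, 173.9]
contact_force: [4.7, -1.7, 4.8]
gripper_width: 0.0114
gripper_force: 20.0
```

Request:
apply_moves --pt "0 -0.0001 0.002 -0.0002 0 0 0" --pt "0 0 0 0 0 0 0"

```text
time_s: 8.97
tcp_pos: [0.5278, 0.038, 0.3222]
eef_rot: [-179.9, 20.2, 173.9]
contact_force: [5.5, -3.9, 5.5]
gripper_width: 0.0113
gripper_force: 20.0
```

Run:
```python
from h import *
rt()
c=capture("scene"); f=c["frame"]; W=cloud(c)
cv2.imwrite("pics/s4.png",cv2.resize(f[130:240,230:350],(600,550),interpolation=cv2.INTER_CUBIC)[:,:,::-1])
D=(W-C)*1000; X=D@u;Y=D@v;z=D[...,2]
m=(abs(Y)<50)&(z>110)&(z<240)&(X>20)&(X<120); p=np.polyfit(z[m],X[m],1); print(m.sum(),p,"lid inner angle",np.pi/2+np.arctan(p[0]))
```

```text
t 8.97 a 1.4301 r 238.5 Frad 5.8 Ftan -2.7 Fv -5.9 Y 9.4
982 [ -0.14604078 103.6377832 ] lid inner angle 1.4257807030212752
```

View pics/s4.png

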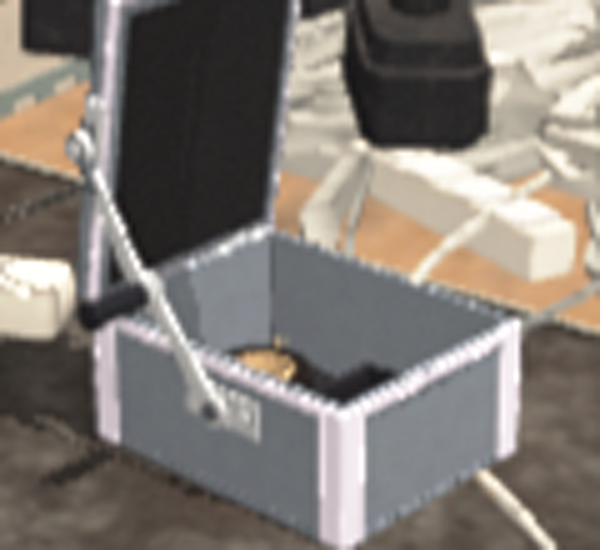

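The stay now looks straight, from the foot (208,412) through the knee (155,290) to the eye (80,145). The force has started to rise, so I'll press a little further and then back off to test the lock.

Request:
apply_moves --pt "0 -0.0001 0.0015 -0.0002 0 0 0" --pt "0 0 0 0 0 0 0" --pt "0 0 0 0 0 0 0"

```text
time_s: 9.27
tcp_pos: [0.5279, 0.0393, 0.3224]
eef_rot: [-179.9, 20.2, 173.9]
contact_force: [6.0, -4.1, 4.8]
gripper_width: 0.0113
gripper_force: 20.0
```

```bash
cat >> h.py <<'E'
def knee():
    c=capture("scene"); W=cloud(c); D=(W-C)*1000; X=D@u;Y=D@v;z=D[...,2]
    V=c["frame"].max(-1)
    m=(Y>88)&(Y<130)&(z>25)&(z<160)&(X>-110)&(X<100)&(V<75)
    if m.sum()>3: print("pin",m.sum(),[np.median(q[m]).round(1) for q in(X,Y,z)],"range Y",np.percentile(Y[m],[5,95]).round(1))
    m=(abs(Y)<50)&(z>110)&(z<240)&(X>10)&(X<120); p=np.polyfit(z[m],X[m],1); print("lid",np.pi/2+np.arctan(p[0]))
    return c
E
python3 - <<'E'
from h import *
rt();knee()
E
```

```text
t 9.27 a 1.4354 r 238.5 Frad 5.1 Ftan -2.9 Fv -6.4 Y 9.4
pin 63 [np.float64(34.0), np.float64(113.6), np.float64(117.8)] range Y [ 94.9 128.7]
lid 1.4304088458950162
```

Request:
apply_moves --pt "0 0 0.0015 -0.0001 0 0 0" --pt "0 0 0 0 0 0 0" --pt "0 0 0 0 0 0 0"

```text
time_s: 9.57
tcp_pos: [0.528, 0.0406, 0.3225]
eef_rot: [-179.9, 20.2, 173.9]
contact_force: [7.2, -5.2, 4.3]
gripper_width: 0.0116
gripper_force: 20.0
```

Run:
```python
from h import *
rt();knee()
```

```text
t 9.57 a 1.441 r 238.5 Frad 4.7 Ftan -4.0 Fv -7.7 Y 9.5
pin 67 [np.float64(33.1), np.float64(116.7), np.float64(118.2)] range Y [ 94.7 129.1]
lid 1.4357134534126652
```

Request:
apply_moves --pt "0 0 -0.002 0.0001 0 0 0" --pt "0 0 -0.002 0.0001 0 0 0" --pt "0 0.0001 -0.002 0.0002 0 0 0" --pt "0 0 0 0 0 0 0" --pt "0 0 0 0 0 0 0"

```text
time_s: 10.03
tcp_pos: [0.5274, 0.0349, 0.3219]
eef_rot: [-179.9, 20.2, 173.9]
contact_force: [5.3, -1.8, 3.7]
gripper_width: 0.0112
gripper_force: 20.0
```

Run:
```python
from h import *
rt();knee()
```

```text
t 10.03 a 1.417 r 238.5 Frad 3.8 Ftan -0.8 Fv -5.5 Y 9.5
pin 62 [np.float64(37.3), np.float64(117.2), np.float64(114.7)] range Y [ 95.4 128.6]
lid 1.4120330735353885
```

Request:
apply_moves --pt "0 0 -0.002 0.0001 0 0 0" --pt "0 0 -0.002 0.0002 0 0 0" --pt "0 0 0 0 0 0 0" --pt "0 0 0 0 0 0 0"

```text
time_s: 10.42
tcp_pos: [0.527, 0.0314, 0.3214]
eef_rot: [-180.0, 20.2, 173.9]
contact_force: [4.3, 0.4, 5.3]
gripper_width: 0.0112
gripper_force: 20.0
```

Run:
```python
from h import *
rt();knee()
```

```text
t 10.42 a 1.4018 r 238.5 Frad 5.1 Ftan 1.5 Fv -4.2 Y 9.4
pin 63 [np.float64(38.3), np.float64(114.9), np.float64(114.5)] range Y [ 95.8 128.7]
lid 1.3937344704018497
```

The lid is locked: the knee has gone past straight and the stay carries the load. I'll release and retreat.

Request:
apply_moves --pt "0 0 0.001 0 0 0 0" --pt "0.3 0 0 0 0 0 0" --pt "0.35 0 0 0 0 0 0" --pt "0.35 0 0 0 0 0 0" --pt "0.35 0 0 0 0 0 0" --pt "0.35 0 0 -0.015 0 0 0" --pt "0.35 0 0 -0.03 0 0 0" --pt "0.35 0 0 -0.035 0 0 0" --pt "0.35 0 0 0 0 0 0"

```text
time_s: 11.22
tcp_pos: [0.4994, 0.0354, 0.4018]
eef_rot: [179.9, 20.4, 173.8]
contact_force: [0.8, 0.7, 1.4]
gripper_width: 0.0305
gripper_force: 0.0
```

Run:
```python
from h import *
show();knee(); P=np.array([.4863,-.3046,.20]); go(P,tool(0,74.4))
```

```text
t 11.22 chest [ 62.5  37.3 401.8] F(uvz) [ 0.77 -0.69  1.37] w 30.5 g 0.0 j [  37.  -13.  -25.   15.  -63. -138.]
pin 64 [np.float64(37.4), np.float64(116.0), np.float64(114.1)] range Y [ 94.  128.8]
lid 1.4021387521069058
shift [ 0.0467 -0.3398  0.1943] turn/90 [0.0191 0.2248 0.1039] n 9.453377500882658
```

Request:
apply_moves --pt "0.4 0 -0.0378 0 0 0 0" --pt "0.4 0 -0.0378 0 0 0 0" --pt "0.4 0 -0.0378 0 0 0 0" --pt "0.6 0 -0.0378 0 0 0 0" --pt "0.9 0 -0.0378 0 0 0 0" --pt "0.9 0.005 -0.0378 0.02 0 0 0" --pt "0.9 0.005 -0.0378 0.02 0 0 0" --pt "0.9 0.006 -0.0378 0.02 0 0 0" --pt "0.9 0.006 -0.0378 0.02 0 0 0" --pt "0.9 0 0 0 0.0048 0.0562 0.026" --pt "0.9 0 0 0 0.0048 0.0562 0.026" --pt "0.9 0 0 0 0.0048 0.0562 0.026" --pt "0.9 0 0 0 0.0048 0.0562 0.026" --pt "0.9 0 0 0 0 0 0"

```text
time_s: 12.43
tcp_pos: [0.4703, -0.2992, 0.3133]
eef_rot: [-179.7, -0.8, 164.2]
contact_force: [0.3, -1.0, -1.0]
gripper_width: 0.0787
gripper_force: 0.0
```

Run:
```python
from h import *
s,q,Rn=now(); print(q); knee()
c=capture("top"); cw=capture("wrist"); W=cloud(cw)
for n,c in(("top",c),("wrist",cw)):
    W=cloud(c); x,y,z=np.moveaxis(W,-1,0); hs=cv2.cvtColor(c["frame"],cv2.COLOR_RGB2HSV).astype(int); H,S,V=np.moveaxis(hs,-1,0)
    try: maskrect(c,(x>.4)&(x<.57)&(y>-.38)&(y<-.22)&(H>45)&(H<85)&(S>25)&(V>60)&(z>.048)&(z<.07),.056,n)
    except Exception as e: print(n,e)
    m=(z>.03)&(z<.048)&(x>.4)&(x<.57)&(y>-.38)&(y<-.22); print(m.sum(), np.median(z[m]))
save("w2",cw)
go(np.array([.4863,-.3046,.12]),tool(0,74.4))
```

```text
[ 0.47033881 -0.29921789  0.31334506]
pin 59 [np.float64(38.0), np.float64(115.3), np.float64(114.0)] range Y [ 95.2 128.5]
lid 1.4041714868207513
top [ 449.5 -311.3] [10.8 14.3] 88.5
34 0.037173014974945184
wrist [ 479.9 -305.6] [53.1 87.4] 74.4
1206 0.039367994560816966
shift [-0.019  -0.0004  0.1947] turn/90 [-0.0022 -0.0032 -0.0003] n 4.691642703541006
```

Request:
apply_moves --pt "0.9 -0.003 -0.001 0.04 -0.0022 -0.0032 0" --pt "0.9 -0.003 -0.001 0.04 0 0 0" --pt "0.9 -0.003 -0.0005 0.04 0 0 0" --pt "0.9 -0.003 0 0.03 0 0 0" --pt "0.9 0 0 0 0 0 0"

```text
time_s: 13.0
tcp_pos: [0.4762, -0.3033, 0.1605]
eef_rot: [179.9, -0.4, 164.3]
contact_force: [-0.9, 0.1, -0.7]
gripper_width: 0.0788
gripper_force: 0.0
```

Run:
```python
from h import *
s,q,Rn=now(); print(q)
c=capture("wrist")
W=cloud(c); x,y,z=np.moveaxis(W,-1,0); hs=cv2.cvtColor(c["frame"],cv2.COLOR_RGB2HSV).astype(int); H,S,V=np.moveaxis(hs,-1,0)
g=(x>.4)&(x<.57)&(y>-.38)&(y<-.22)&(H>45)&(H<85)&(S>25)&(V>60)&(z>.048)&(z<.07)
maskrect(c,g,.056,"slide")
vv,uu=np.where(g); print("px",uu.min(),uu.max(),vv.min(),vv.max(),"z",np.median(z[g]))
m=(z>.03)&(z<.07)&(x>.38)&(x<.58)&(y>-.4)&(y<-.22); P=W[m]; r=cv2.minAreaRect((P[:,:2]*1000).astype(np.float32)); print("body",r)
save("w3",c); go(np.array([.482,-.3055,.062]),tool(0,74.4))
```

```text
[ 0.47615202 -0.3032728   0.16047686]
slide [ 474.3 -304.1] [51.9 76.2] 74.3
px 227 281 154 231 z 0.05674709549007867
body ((504.748046875, -317.97955322265625), (87.13871765136719, 174.58151245117188), 64.76581573486328)
shift [-4.800e-03 -1.000e-04  1.021e-01] turn/90 [-0.0002 -0.0022 -0.0006] n 2.451853690429345
```

View pics/w3.png

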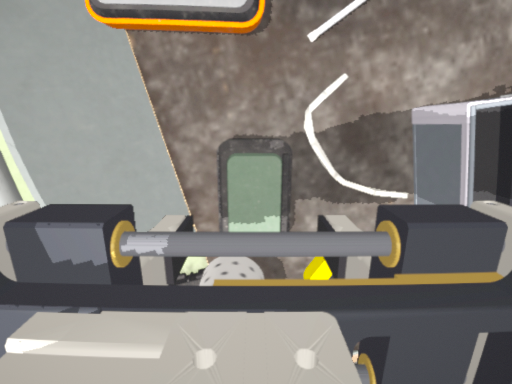

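The wrist view shows the slide at columns 227–281 and rows 154–231, its far end hidden by the gripper. It's centred between the pads, at about (0.481, −0.306).

Request:
apply_moves --pt "0.9 -0.0053 -0.0011 0.03 0 -0.0022 0" --pt "0.9 0 0 0.03 0 0 0" --pt "0.9 0 0 0.025 0 0 0" --pt "0.9 0 0 0.013 0 0 0" --pt "0.9 0 0 0 0 0 0" --pt "0.9 0 0 0 0 0 0" --newtons 30

```text
time_s: 13.55
tcp_pos: [0.4864, -0.3079, 0.0705]
eef_rot: [-179.9, 0.4, 164.4]
contact_force: [0.2, -0.4, 0.2]
gripper_width: 0.079
gripper_force: 0.0
```

Request:
apply_moves --pt "0.5 0 0 0 0 0 0" --pt "0.5 0 0 0 0 0 0" --pt "0.5 0 0 0 0 0 0" --pt "0.5 0 0 0 0 0 0"

```text
time_s: 13.88
tcp_pos: [0.4859, -0.3076, 0.0695]
eef_rot: [-180.0, 0.4, 164.4]
contact_force: [1.0, -0.1, 0.4]
gripper_width: 0.058
gripper_force: 0.0
```

Run:
```python
from h import *
s,q,Rn=now(); print(q,s["eef_rot"]); show()
```

```text
[ 0.48592958 -0.30763589  0.06952024] [-179.968921      0.39744614  164.35130332]
t 13.88 chest [-279.9   11.9   69.5] F(uvz) [-0.01 -1.04  0.42] w 58.0 g 0.0 j [-13.  21. -25.   0. -44. -93.]
```

Request:
apply_moves --pt "0.7 0.0045 0.0008 0.004 0 0.0022 0" --pt "0.7 0 0 0.0035 0 0 0" --pt "0.7 0 0 0 0 0 0" --pt "0 0 0 0 0 0 0" --pt "0 0 0 0 0 0 0" --pt "0 0 0 0 0 0 0" --pt "0 0 0 0 0 0 0" --pt "0 0 0 0 0 0 0" --newtons 30

```text
time_s: 14.55
tcp_pos: [0.4811, -0.3056, 0.0605]
eef_rot: [-180.0, 0.1, 164.3]
contact_force: [-0.2, -1.9, -4.5]
gripper_width: 0.0533
gripper_force: 29.3
```

Run:
```python
from h import *
s,q,Rn=now(); print(q,s["eef_rot"]); show()
```

```text
[ 0.48108835 -0.30555363  0.06049498] [-1.79967990e+02  6.08180978e-02  1.64332405e+02]
t 14.55 chest [-278.4   16.9   60.5] F(uvz) [-1.96  0.01 -4.5 ] w 53.3 g 29.3 j [-13.  21. -26.   0. -43. -93.]
```

Request:
apply_moves --pt "0 0 0 -0.01 0 0 0" --pt "0 0 0 -0.03 0 0 0" --pt "0 0 0 -0.03 0 0 0" --pt "0 0 0 -0.03 0 0 0" --pt "0 0 0 -0.03 0 0 -0.0338" --pt "0 0 0 0 0 0 -0.0338" --pt "0 0 0 0 0 0 -0.0338" --pt "0 0 0 0 0 0 0"

```text
time_s: 15.22
tcp_pos: [0.4804, -0.3048, 0.1913]
eef_rot: [180.0, 0.1, 173.6]
contact_force: [-0.3, -0.4, -7.7]
gripper_width: 0.0532
gripper_force: 29.1
```

Run:
```python
from h import *
show(); go(ch(-42,0,190),tool(0)); knee()
# pack position in hand along long axis
c=capture("scene"); W=cloud(c); s,q,Rn=now(); L=Rn.inv().apply((W.reshape(-1,3)-q))*1000
m=(L[:,2]>25)&(L[:,2]<55)&(abs(L[:,0])<75)&(abs(L[:,1])<50); print(m.sum(),np.percentile(L[m],[1,50,99],axis=0).round(1))
c=capture("top")
```

```text
t 15.22 chest [-277.7   17.7  191.3] F(uvz) [-0.39  0.23 -7.66] w 53.2 g 29.1 j [-13.  13. -17.  -0. -60. -84.]
shift [-0.018   0.2357  0.0014] turn/90 [0.0001 0.0008 0.0009] n 5.668572712100812
pin 61 [np.float64(38.1), np.float64(116.0), np.float64(114.1)] range Y [ 96.1 128.7]
lid 1.4021228945286204
585 [[-47.8 -41.   25.2]
 [ 51.6 -32.   39.1]
 [ 57.8  31.2  54.6]]
```

Request:
apply_moves --pt "0 -0.003 0.035 0 0 0 0" --pt "0 -0.003 0.04 0 0 0 0" --pt "0 -0.003 0.04 0 0 0 0" --pt "0 -0.003 0.04 0 0 0 0" --pt "0 -0.003 0.04 0 0 0 0" --pt "0 -0.003 0.03 0 0 0 0" --pt "0 0 0.0107 0 0 0.0008 0.0009" --pt "0 0 0 0 0 0 0" --pt "0 0 0 0 0 0 0"

```text
time_s: 16.12
tcp_pos: [0.5255, -0.0726, 0.1902]
eef_rot: [-179.9, -0.1, 173.4]
contact_force: [-0.2, -1.0, -7.1]
gripper_width: 0.0531
gripper_force: 29.1
```

Run:
```python
from h import *
show(); go(ch(-42,0,64.5),tool(0)); print(now()[0]["eef_rot"])
c=capture("top"); W=cloud(c); D=(W-C)*1000; X=D@u;Y=D@v;z=D[...,2]
# rim check: chest walls tops z~85
m=(z>78)&(z<90)&(X>-110)&(X<-70)&(abs(Y)<60); print("front rim X",np.percentile(X[m],[5,50,95]).round(1),m.sum())
m=(z>78)&(z<90)&(abs(X)<80)&(Y>50)&(Y<90); print("near rim Y",np.percentile(Y[m],[5,50,95]).round(1),m.sum())
m=(z>78)&(z<90)&(abs(X)<80)&(Y<-50)&(Y>-90); print("far rim Y",np.percentile(Y[m],[5,50,95]).round(1),m.sum())
```

```text
t 16.12 chest [-41.8  -0.8 190.2] F(uvz) [-1.01  0.05 -7.12] w 53.1 g 29.1 j [  13.   10.  -22.    0.  -58. -110.]
shift [ 0.0007 -0.      0.1257] turn/90 [-0.0007 -0.0008 -0.0008] n 3.0136636649352004
[-1.79933229e+02 -6.92115519e-02  1.73431999e+02]
front rim X [-93.8 -90.8 -88.7] 15
near rim Y [66.7 69.2 71.7] 50Traceback (most recent call last):
  File "<stdin>", line 7, in <module>
    return _quantile_unchecked(
        a, q, axis, out, overwrite_input, method, keepdims, weights)
    return _ureduce(a,
                    func=_quantile_ureduce_func,
    ...<5 lines>...
                    overwrite_input=overwrite_input,
                    method=method)
    r = func(a, **kwargs)
    result = _quantile(arr,
                       quantiles=q,
    ...<2 lines>...
                       out=out,
                       weights=wgt)
    slices_having_nans = np.isnan(arr[-1, ...])
                                  ~~~^^^^^^^^^
IndexError: index -1 is out of bounds for axis 0 with size 0
```

Request:
apply_moves --pt "0 0.0007 0.0068 0 -0.0007 -0.0008 -0.0008" --pt "0 0 0 0 0 0 0" --pt "0 0 0 0.03 0 0 0" --pt "0 0 0 0.03 0 0 0" --pt "0 0 0 0.025 0 0 0" --pt "0 0 0 0.02 0 0 0" --pt "0 0 0 0.01 0 0 0" --pt "0 0 0 0 0 0 0" --pt "0 0 0 0 0 0 0"

```text
time_s: 16.92
tcp_pos: [0.5263, -0.0669, 0.0759]
eef_rot: [-180.0, 0.1, 173.4]
contact_force: [-0.2, -0.3, -6.2]
gripper_width: 0.0534
gripper_force: 29.1
```

Run:
```python
from h import *
show(); print(now()[0]["eef_rot"])
```

```text
t 16.92 chest [-36.1  -1.   75.9] F(uvz) [-0.35  0.15 -6.25] w 53.4 g 29.1 j [  14.   17.  -30.    0.  -43. -111.]
[-1.79987347e+02  5.93067650e-02  1.73438875e+02]
```

Request:
apply_moves --pt "0 0 0 0.003 0 0 0" --pt "0 0 0 0.003 0 0 0" --pt "0 0 0 0.002 0 0 0" --pt "0 0 0 0.001 0 0 0" --pt "0 0 0 0 0 0 0" --pt "0 0 0 0 0 0 0"

```text
time_s: 17.42
tcp_pos: [0.5261, -0.0664, 0.0668]
eef_rot: [180.0, 0.1, 173.5]
contact_force: [-0.5, -0.1, -7.1]
gripper_width: 0.053
gripper_force: 29.1
```

Request:
apply_moves --pt "0 0 0 0.001 0 0 0" --pt "0 0 0 0.0005 0 0 0" --pt "0 0 0 0 0 0 0"

```text
time_s: 17.67
tcp_pos: [0.5259, -0.0664, 0.065]
eef_rot: [180.0, 0.1, 173.5]
contact_force: [-0.1, 0.3, -7.0]
gripper_width: 0.0534
gripper_force: 29.1
```

Run:
```python
from h import *
show()
```

```text
t 17.67 chest [-35.7  -0.6  65. ] F(uvz) [ 0.3   0.09 -7.02] w 53.4 g 29.1 j [  14.   18.  -30.    0.  -41. -111.]
```

Request:
apply_moves --pt "0 0 0 0.0005 0 0 0" --pt "0 0 0 0.0005 0 0 0" --pt "0 0 0 0 0 0 0"

```text
time_s: 17.92
tcp_pos: [0.526, -0.0665, 0.0646]
eef_rot: [180.0, 0.1, 173.5]
contact_force: [-2.6, -0.6, 1.7]
gripper_width: 0.0532
gripper_force: 29.7
```

Request:
apply_moves --pt "0 0 0 0.0005 0 0 0" --pt "0 0 0 0 0 0 0"

```text
time_s: 18.08
tcp_pos: [0.526, -0.0665, 0.0645]
eef_rot: [180.0, 0.1, 173.5]
contact_force: [-5.1, -0.2, 7.7]
gripper_width: 0.0533
gripper_force: 30.2
```

Run:
```python
from h import *
show()
```

```text
t 18.08 chest [-35.8  -0.7  64.5] F(uvz) [-0.77  5.04  7.68] w 53.3 g 30.2 j [  14.   18.  -30.    0.  -41. -111.]
```

Request:
apply_moves --pt "0 0 0 -0.001 0 0 0" --pt "0.69 0 0 0 0 0 0" --pt "0.69 0 0 0 0 0 0" --pt "0.69 0 0 0 0 0 0" --pt "0.69 0 0 -0.005 0 0 0" --pt "0.69 0 0 -0.02 0 0 0" --pt "0.69 0 0 -0.04 0 0 0" --pt "0.69 0 0 -0.04 0 0 0" --pt "0.69 0 0 -0.04 0 0 0" --pt "0.69 0 0 0 0 0 0"

```text
time_s: 18.92
tcp_pos: [0.5297, -0.0665, 0.2183]
eef_rot: [179.9, 0.8, 173.5]
contact_force: [1.4, 1.4, 0.5]
gripper_width: 0.0607
gripper_force: 0.0
```

Run:
```python
from h import *
show(); c=knee(); W=cloud(c); D=(W-C)*1000; X=D@u;Y=D@v;z=D[...,2]
cw=capture("wrist"); W=cloud(cw); x,y,z=np.moveaxis(W,-1,0); hs=cv2.cvtColor(cw["frame"],cv2.COLOR_RGB2HSV).astype(int); H,S,V=np.moveaxis(hs,-1,0)
g=(H>45)&(H<85)&(S>25)&(V>40)&(z>.045)&(z<.075)
try:
    r=maskrect(cw,g,.06,"slide"); print(inch([r[0][0]/1000,r[0][1]/1000,.06]))
except Exception as e: print(e)
go(ch(-34,250,300),tool(0)) if 0 else None
print(now()[0]["eef_rot"])
```

```text
t 18.92 chest [-35.3  -4.3 218.3] F(uvz) [ 1.58 -1.28  0.46] w 60.7 g 0.0 j [  14.    8.  -20.    0.  -61. -111.]
pin 65 [np.float64(37.6), np.float64(116.9), np.float64(114.8)] range Y [ 95.  128.5]
lid 1.3996342162742959
slide [525.6 -66.3] [52.  88.6] 83.5
[-35.5847624   -0.26238134  60.        ]
[179.88385184   0.35903263 173.46198277]
```

The pack is square at chest (−35.6, −0.3). Next I'll measure the stay links and move out over the near end wall to check that the arm reaches the shut pin position when tilted.

Request:
apply_moves --pt "0.5 0 0 -0.03 0 0 0" --pt "0.5 0 0 -0.02 0 0 0" --pt "0.5 0.037 -0.015 0 0 0 0" --pt "0.5 0.037 -0.015 0 0 0 0" --pt "0.5 0.037 -0.015 0 0 0 0" --pt "0.5 0 0 0 0 -0.0556 0" --pt "0.5 0 0 0 0 -0.0556 0" --pt "0.5 0 0 0 0 -0.0556 0" --pt "0.5 0 0 0 0 -0.0556 0" --pt "0.5 0 0 0 0 0 0"

```text
time_s: 19.85
tcp_pos: [0.4056, -0.0998, 0.2559]
eef_rot: [180.0, 20.1, 173.5]
contact_force: [-0.9, -1.1, -0.3]
gripper_width: 0.0438
gripper_force: 0.0
```

Run:
```python
from h import *
show(); print(now()[0]["eef_rot"]); go(ch(-80,110,66),tool(20))
c=knee(); W=cloud(c); D=(W-C)*1000; X=D@u;Y=D@v;z=D[...,2]; V=c["frame"].max(-1)
for t in (.35,.6,.8):   # along upper link from knee (38,115) to eye (83,192)
    x0,z0=38+45*t,115+77*t
    m=(np.hypot(X-x0,z-z0)<7)&(Y>60)&(Y<110)&(V>100); print("upper",t,m.sum(),np.percentile(Y[m],[10,50,90]).round(1) if m.sum() else "")
for t in (.3,.6):
    x0,z0=-8+46*t,57+58*t
    m=(np.hypot(X-x0,z-z0)<7)&(Y>76)&(Y<110)&(V>100); print("lower",t,m.sum(),np.percentile(Y[m],[10,50,90]).round(1) if m.sum() else "")
# link points between walls
m=(Y>77)&(Y<96)&(z>60)&(z<240)&(V>100)&(X>-40)&(X<110)
for a in range(60,230,15):
    k=m&(z>a)&(z<a+15)
    if k.sum()>2: print(a,k.sum(),np.median(X[k]).round(1),np.median(Y[k]).round(1),np.percentile(Y[k],95).round(1))
```

```text
t 19.85 chest [-82.5 115.2 255.9] F(uvz) [-1.19  0.78 -0.32] w 43.8 g 0.0 j [  22.  -20.  -47.   13.  -46. -127.]
[179.99517213  20.13995198 173.45689541]
shift [0.0604 0.0024 0.18  ] turn/90 [-0.0001  0.0016 -0.0004] n 4.554926511988725
pin 61 [np.float64(38.3), np.float64(115.0), np.float64(114.1)] range Y [ 94.9 128.9]
lid 1.4103869314769704
upper 0.35 12 [85.5 88.  89.4]
upper 0.6 13 [86.4 88.5 90.7]
upper 0.8 32 [67.1 80.4 90.6]
lower 0.3 18 [78.2 82.3 85.5]
lower 0.6 14 [81.  82.9 84.3]
60 55 -6.5 81.8 85.9
75 44 8.3 82.3 85.6
90 30 29.3 82.2 86.1
105 29 37.4 84.2 90.4
120 34 49.9 87.1 90.4
135 26 58.7 87.9 90.5
150 21 64.3 88.3 90.9
165 26 73.3 89.0 93.2
180 43 79.2 88.0 92.0
195 21 79.7 79.4 80.5
210 11 78.0 79.7 83.1
```

Request:
apply_moves --pt "0.5 0.01 0 0.03 0 0 0" --pt "0.5 0.01 0 0.03 0 0 0" --pt "0.5 0.01 0 0.03 0 0 0" --pt "0.5 0.01 0 0.03 0 0 0" --pt "0.5 0.01 0 0.03 0 0 0" --pt "0.5 0.009 0 0.026 0 0 0" --pt "0.5 0 0 0 0 0 0"

```text
time_s: 20.48
tcp_pos: [0.4296, -0.1132, 0.0916]
eef_rot: [178.2, 17.2, 173.4]
contact_force: [-1.0, -0.5, -0.6]
gripper_width: 0.0439
gripper_force: 0.2
```

Run:
```python
from h import *
show(); print(now()[0]["eef_rot"],now()[0]["joints"])
```

```text
t 20.48 chest [-93.1  89.8  91.6] F(uvz) [-0.58  0.9  -0.57] w 43.9 g 0.2 j [  14.   -0.  -58.   16.  -16. -124.]
[178.24216014  17.21211925 173.42502659] [  13.57208585   -0.15706484  -58.21267964   15.6653758   -15.70157453
 -124.3699772 ]
```

```bash
cat >> h.py <<'E'
Fx,Fz,RK,L,RE,PH=-7,57,73.5,81.7,98,.06
def kn(b): return np.array([Fx+RK*np.cos(b),Fz+RK*np.sin(b)])
E
python3 - <<'E'
from h import *
from scipy.optimize import brentq
E=lambda t:np.array([92.5-RE*np.cos(t+PH),85+RE*np.sin(t+PH)])
prev=1.43
for b in np.radians(np.arange(56,181,8)):
    f=lambda t:np.hypot(*(E(t)-kn(b)))-L
    ts=np.linspace(-.1,1.6,400); v_=np.array([f(t) for t in ts]); i=np.where(v_[:-1]*v_[1:]<0)[0]
    sol=[brentq(f,ts[k],ts[k+1]) for k in i]
    k=kn(b); 
    p=ch(k[0],107,k[1]+8); r=np.hypot(p[0],p[1]); rho=np.sqrt(r*r-.192**2); D2=rho**2+(p[2]+.132)**2
    j3=np.degrees(np.arccos((.576**2+.4735**2-D2)/(2*.576*.4735)))-90
    print(round(np.degrees(b)),k.round(0),"lid",np.round(sol,3),"eye-knee dz",[ (E(t)[1]-k[1]).round(0) for t in sol],"j3",round(j3,1),"maxtilt",round((j3+57)/1.15,1), "ρ",rho.round(3))
E
```

```text
56 [ 34. 118.] lid [1.424] eye-knee dz [np.float64(65.0)] j3 -39.1 maxtilt 15.6 ρ 0.382
64 [ 25. 123.] lid [1.397] eye-knee dz [np.float64(59.0)] j3 -38.9 maxtilt 15.8 ρ 0.38
72 [ 16. 127.] lid [1.345] eye-knee dz [np.float64(55.0)] j3 -38.7 maxtilt 15.9 ρ 0.379
80 [  6. 129.] lid [1.276] eye-knee dz [np.float64(51.0)] j3 -38.6 maxtilt 16.0 ρ 0.378
88 [ -4. 130.] lid [1.194] eye-knee dz [np.float64(48.0)] j3 -38.6 maxtilt 16.0 ρ 0.377
96 [-15. 130.] lid [1.103] eye-knee dz [np.float64(45.0)] j3 -38.7 maxtilt 15.9 ρ 0.377
104 [-25. 128.] lid [1.005] eye-knee dz [np.float64(42.0)] j3 -38.9 maxtilt 15.8 ρ 0.376
112 [-35. 125.] lid [0.903] eye-knee dz [np.float64(40.0)] j3 -39.1 maxtilt 15.6 ρ 0.376
120 [-44. 121.] lid [0.797] eye-knee dz [np.float64(38.0)] j3 -39.4 maxtilt 15.3 ρ 0.377
128 [-52. 115.] lid [0.689] eye-knee dz [np.float64(37.0)] j3 -39.8 maxtilt 15.0 ρ 0.377
136 [-60. 108.] lid [0.578] eye-knee dz [np.float64(35.0)] j3 -40.2 maxtilt 14.6 ρ 0.378
144 [-66. 100.] lid [0.467] eye-knee dz [np.float64(34.0)] j3 -40.6 maxtilt 14.2 ρ 0.378
152 [-72.  92.] lid [0.355] eye-knee dz [np.float64(33.0)] j3 -41.1 maxtilt 13.8 ρ 0.379
160 [-76.  82.] lid [0.244] eye-knee dz [np.float64(32.0)] j3 -41.7 maxtilt 13.3 ρ 0.379
168 [-79.  72.] lid [0.136] eye-knee dz [np.float64(32.0)] j3 -42.3 maxtilt 12.8 ρ 0.38
176 [-80.  62.] lid [0.032] eye-knee dz [np.float64(32.0)] j3 -42.8 maxtilt 12.3 ρ 0.38
```

```bash
cat >> h.py <<'E'
def tool2(t,al): return R.from_rotvec(-np.radians(al)*v)*tool(t)
def pinpose(x,z,t,al,back=8,Y=107):
    Rt=tool2(t,al); return ch(x,Y,z)-Rt.apply([0,0,back/1000]),Rt
E
python3 - <<'E'
from h import *
show(); Rt=tool2(12,22); go(ch(-30,140,230),Rt); print(pinpose(41,112.5,12,22,80)[0], inch(pinpose(41,112.5,12,22,80)[0]))
E
```

```text
t 20.48 chest [-93.1  89.8  91.6] F(uvz) [-0.58  0.9  -0.57] w 43.9 g 0.2 j [  14.   -0.  -58.   16.  -16. -124.]
shift [ 0.0071  0.0675 -0.1451] turn/90 [-0.2173  0.0564  0.0617] n 3.8412342679220237
[ 0.40788473 -0.00529312  0.18505381] [ 11.68635675 123.63293527 185.05381302]
```

Request:
apply_moves --pt "0.5 0.01 0 -0.036 0 0 0" --pt "0.5 0.01 0 -0.036 0 0 0" --pt "0.5 0 0.016 -0.036 0 0 0" --pt "0.5 0 0.016 -0.036 0 0 0" --pt "0.5 0 0.016 0 -0.0543 0.0141 0.0154" --pt "0.5 0 0.016 0 -0.0543 0.0141 0.0154" --pt "0.5 0 0 0 -0.0543 0.0141 0.0154" --pt "0.5 0 0 0 -0.0543 0.0141 0.0154" --pt "0.5 0 0 0 0 0 0"

```text
time_s: 21.23
tcp_pos: [0.3751, -0.0489, 0.2297]
eef_rot: [158.7, 11.8, 168.9]
contact_force: [0.9, -0.7, 1.0]
gripper_width: 0.0434
gripper_force: 0.0
```

Run:
```python
from h import *
show(); p,Rt=pinpose(41,112.5,12,22,70); go(p,Rt)
```

```text
t 21.23 chest [-35.4 151.3 229.7] F(uvz) [-0.55 -1.01  0.97] w 43.4 g 0.0 j [  3. -13. -33. -22. -55. -92.]
shift [-0.014   0.0284  0.0731] turn/90 [-0.0129  0.0074  0.002 ] n 1.9095971477591211
```

Request:
apply_moves --pt "0.5 -0.007 0.0142 0.0 -0.0065 0.0037 0.001" --pt "0.5 -0.007 0.0142 0.0 -0.0064 0.0037 0.001" --pt "0.5 0 0 0.037 0 0 0" --pt "0.5 0 0 0.036 0 0 0" --pt "0.5 0 0 0 0 0 0" --pt "0.5 0 0 0 0 0 0"

```text
time_s: 21.73
tcp_pos: [0.4068, 0.002, 0.1742]
eef_rot: [158.1, 10.9, 169.5]
contact_force: [0.3, -0.1, 1.6]
gripper_width: 0.044
gripper_force: 0.0
```

Run:
```python
from h import *
show(); p,Rt=pinpose(41,112.5,12,22,8); go(p,Rt)
c=capture("wrist"); W=cloud(c); D=(W-C)*1000; X=D@u;Y=D@v;z=D[...,2]; V=c["frame"].max(-1)
m=(Y>92)&(Y<125)&(z>95)&(z<130)&(X>10)&(X<75); print(m.sum(), [np.percentile(q[m],[3,50,97]).round(1) for q in (X,Y,z)]) if m.any() else print("none")
save("w4",c); knee()
```

```text
t 21.73 chest [ 18.9 125.5 174.2] F(uvz) [-0.05 -0.35  1.57] w 44.0 g 0.0 j [ 11.  -7. -36. -24. -45. -95.]
shift [-0.0049 -0.0022  0.0599] turn/90 [-0.0049 -0.0047  0.004 ] n 1.443004394941745
615 [array([36.4, 40.8, 49. ]), array([ 92.8, 108.9, 123.9]), array([109.7, 116.9, 118.7])]
pin 63 [np.float64(37.6), np.float64(115.3), np.float64(114.0)] range Y [ 94.5 128.9]
lid 1.3950563275657646
```

View pics/w4.png

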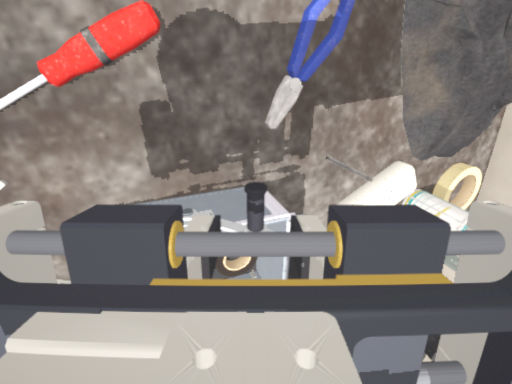

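The wrist view shows the black pin at (256,205), between the pads at columns 215–305 and close to the jaws' centre line (about 260). I'll go in and close.

Request:
apply_moves --pt "0.45 -0.0025 -0.0011 0.02 -0.0049 -0.0047 0.004" --pt "0.45 -0.0024 -0.0011 0.02 0 0 0" --pt "0.45 0 0 0.015 0 0 0" --pt "0.45 0 0 0.004 0 0 0" --pt "0.45 0 0 0 0 0 0" --pt "0.45 0 0 0 0 0 0" --newtons 25

```text
time_s: 22.33
tcp_pos: [0.4274, 0.0185, 0.1239]
eef_rot: [157.4, 11.5, 168.8]
contact_force: [0.3, -0.4, 0.0]
gripper_width: 0.0395
gripper_force: 0.0
```

Run:
```python
from h import *
show(); p,Rt=pinpose(41.5,111.5,12,22,8); go(p,Rt)
c=capture("wrist"); W=cloud(c); D=(W-C)*1000; X=D@u;Y=D@v;z=D[...,2]
m=(Y>92)&(Y<125)&(z>95)&(z<130)&(X>10)&(X<75); print(m.sum(), [np.percentile(q[m],[3,50,97]).round(1) for q in (X,Y,z)]) if m.any() else print("none")
```

```text
t 22.33 chest [ 37.6 106.9 123.9] F(uvz) [-0.37 -0.31  0.04] w 39.5 g 0.0 j [ 12.  -1. -38. -28. -37. -90.]
shift [ 0.0028 -0.001   0.0047] turn/90 [0.0018 0.0044 0.0005] n 0.13334387266898
1226 [array([11.1, 39.2, 70.3]), array([107.2, 116.8, 123.7]), array([100.4, 116.6, 128.4])]
```

Request:
apply_moves --pt "0.4 0.0025 -0.001 0.004 0 0.004 0" --pt "0.4 0 0 0 0 0 0" --pt "0 0 0 0 0 0 0" --pt "0 0 0 0 0 0 0" --pt "0 0 0 0 0 0 0" --pt "0 0 0 0 0 0 0" --pt "0 0 0 0 0 0 0" --newtons 25

```text
time_s: 22.97
tcp_pos: [0.4258, 0.0215, 0.1193]
eef_rot: [157.2, 11.1, 168.9]
contact_force: [-3.2, 10.9, 9.7]
gripper_width: 0.0145
gripper_force: 25.0
```

```bash
cat >> h.py <<'E'
def pin():
    s,q,Rn=now(); p=inch(q+Rn.apply([0,0,.008])); F=s["contact_force"]; b=np.arctan2(p[2]-Fz,p[0]-Fx)
    Fu,Fw=F@u,F[2]
    print("t",round(s["time_s"],2),"pin",p.round(1),"b",round(np.degrees(b),1),"r",round(np.hypot(p[2]-Fz,p[0]-Fx),1),"Fuvz",np.round([Fu,F@v,Fw],1),"Ftan(fwd)",round(-Fu*np.sin(b)+Fw*np.cos(b),1),"Frad",round(Fu*np.cos(b)+Fw*np.sin(b),1),"w",round(s["gripper_width"]*1000,1),"g",round(s["gripper_force"],1),"j",s["joints"].round(0))
def parc(b0,b1,n):
    bs=np.radians(np.linspace(b0,b1,n+1)); s,q,Rn=now()
    print([[0]+[float(k) for k in (rel([*(kn(b)-kn(a))[:1],0,(kn(b)-kn(a))[1]])).round(4)]+[0,0,0] for a,b in zip(bs[:-1],bs[1:])])
E
python3 - <<'E'
from h import *
pin(); knee(); parc(48,60,6)
E
```

```text
t 22.97 pin [ 43.3 107.2 112.1] b 47.6 r 74.6 Fuvz [10.4  4.4  9.7] Ftan(fwd) -1.1 Frad 14.2 w 14.5 g 25.0 j [ 12.  -0. -38. -29. -37. -89.]
pin 44 [np.float64(39.2), np.float64(125.5), np.float64(115.4)] range Y [114.6 129.1]
lid 1.4069090119927
[[0, -0.0005, -0.0012, -0.0022, 0, 0, 0], [0, -0.0005, -0.0012, -0.0022, 0, 0, 0], [0, -0.0005, -0.0013, -0.0022, 0, 0, 0], [0, -0.0004, -0.0014, -0.0021, 0, 0, 0], [0, -0.0004, -0.0015, -0.0021, 0, 0, 0], [0, -0.0004, -0.0015, -0.002, 0, 0, 0]]
```

Request:
apply_moves --pt "0 -0.0002 0.0016 -0.0007 0 0 0" --pt "0 -0.0005 -0.0012 -0.0022 0 0 0" --pt "0 -0.0005 -0.0012 -0.0022 0 0 0" --pt "0 0 0 0 0 0 0"

```text
time_s: 23.35
tcp_pos: [0.4253, 0.0175, 0.1232]
eef_rot: [157.3, 11.1, 169.0]
contact_force: [-0.5, 6.0, 2.4]
gripper_width: 0.0143
gripper_force: 25.0
```

Run:
```python
from h import *
pin()
```

```text
t 23.35 pin [ 39.3 107.3 116. ] b 51.9 r 75.0 Fuvz [5.9 1.2 2.4] Ftan(fwd) -3.1 Frad 5.5 w 14.3 g 25.0 j [ 11.  -1. -38. -28. -38. -90.]
```

```bash
sed -i 's/^Fx,Fz,RK.*/Fx,Fz,RK,L,RE,PH=-6,57,74,81.7,98,.06/' h.py
python3 - <<'E'
from h import *
pin(); parc(52.3,70.3,6); parc(70.3,102.3,8)
E
```

```text
t 23.35 pin [ 39.3 107.3 116. ] b 52.5 r 74.4 Fuvz [5.9 1.2 2.4] Ftan(fwd) -3.2 Frad 5.5 w 14.3 g 25.0 j [ 11.  -1. -38. -28. -38. -90.]
[[0, -0.0007, -0.002, -0.0032, 0, 0, 0], [0, -0.0007, -0.0022, -0.0031, 0, 0, 0], [0, -0.0006, -0.0024, -0.003, 0, 0, 0], [0, -0.0006, -0.0025, -0.0029, 0, 0, 0], [0, -0.0006, -0.0027, -0.0027, 0, 0, 0], [0, -0.0006, -0.0028, -0.0026, 0, 0, 0]]
[[0, -0.0007, -0.004, -0.0032, 0, 0, 0], [0, -0.0006, -0.0042, -0.003, 0, 0, 0], [0, -0.0006, -0.0044, -0.0027, 0, 0, 0], [0, -0.0005, -0.0046, -0.0024, 0, 0, 0], [0, -0.0004, -0.0047, -0.002, 0, 0, 0], [0, -0.0004, -0.0049, -0.0017, 0, 0, 0], [0, -0.0003, -0.005, -0.0014, 0, 0, 0], [0, -0.0002, -0.0051, -0.001, 0, 0, 0]]
```

Raise the grip to 45 N, then go through the dead point.

Request:
apply_moves --pt "0 -0.0008 -0.0016 -0.0037 0 0 0" --pt "0 -0.0007 -0.0022 -0.0031 0 0 0" --pt "0 -0.0006 -0.0024 -0.003 0 0 0" --pt "0 -0.0006 -0.0025 -0.0029 0 0 0" --pt "0 0 0 0 0 0 0" --newtons 45

```text
time_s: 23.77
tcp_pos: [0.4239, 0.0051, 0.1324]
eef_rot: [157.3, 11.1, 168.9]
contact_force: [-2.7, 9.5, 8.5]
gripper_width: 0.0136
gripper_force: 45.0
```

Run:
```python
from h import *
pin(); knee()
```

```text
t 23.77 pin [ 26.8 107.3 125.2] b 64.3 r 75.6 Fuvz [9.1 3.8 8.5] Ftan(fwd) -4.5 Frad 11.6 w 13.6 g 45.0 j [  9.  -1. -37. -28. -40. -88.]
pin 47 [np.float64(23.4), np.float64(121.6), np.float64(126.5)] range Y [111.5 128.8]
lid 1.4116657390389833
```

Request:
apply_moves --pt "0 -0.0006 -0.0027 -0.0027 0 0 0" --pt "0 -0.0006 -0.0028 -0.0026 0 0 0" --pt "0 0 0 0 0 0 0"

```text
time_s: 24.07
tcp_pos: [0.4232, -0.0013, 0.1358]
eef_rot: [157.2, 11.1, 168.9]
contact_force: [-5.9, 13.1, 12.9]
gripper_width: 0.014
gripper_force: 45.0
```

Run:
```python
from h import *
pin(); knee()
```

```text
t 24.07 pin [ 20.3 107.2 128.5] b 69.8 r 76.2 Fuvz [12.4  7.3 12.9] Ftan(fwd) -7.2 Frad 16.4 w 14.0 g 45.0 j [  8.  -1. -36. -28. -41. -87.]
pin 46 [np.float64(17.8), np.float64(122.0), np.float64(129.8)] range Y [111.9 128.6]
lid 1.343875809219463
```

```bash
sed -i 's/^Fx,Fz,RK.*/Fx,Fz,RK,L,RE,PH=-8.5,57,73.5,81.7,98,.06/; s/\[0,0,.008\]/[0,0,.0126]/' h.py
python3 - <<'E'
from h import *
pin(); print(rel([1.0,0,1.8])); parc(65.6,97.6,8)
E
```

```text
t 24.12 pin [ 22.1 106.3 124.3] b 65.6 r 74.0 Fuvz [11.5  6.8 12.7] Ftan(fwd) -5.2 Frad 16.4 w 13.6 g 45.0 j [  8.  -1. -36. -28. -41. -87.]
[-0.00026751  0.00160958 -0.00125606]
[[0, -0.0007, -0.0036, -0.0035, 0, 0, 0], [0, -0.0007, -0.0039, -0.0033, 0, 0, 0], [0, -0.0006, -0.0041, -0.003, 0, 0, 0], [0, -0.0006, -0.0043, -0.0027, 0, 0, 0], [0, -0.0005, -0.0045, -0.0024, 0, 0, 0], [0, -0.0004, -0.0047, -0.0021, 0, 0, 0], [0, -0.0004, -0.0048, -0.0018, 0, 0, 0], [0, -0.0003, -0.0049, -0.0014, 0, 0, 0]]
```

Request:
apply_moves --pt "0 -0.0003 0.0016 -0.0012 0 0 0" --pt "0 -0.0007 -0.0036 -0.0035 0 0 0" --pt "0 -0.0007 -0.0039 -0.0033 0 0 0" --pt "0 0 0 0 0 0 0" --newtons 28

```text
time_s: 24.45
tcp_pos: [0.4219, -0.0117, 0.1403]
eef_rot: [157.4, 11.1, 169.0]
contact_force: [-3.3, 5.9, 8.6]
gripper_width: 0.0141
gripper_force: 28.0
```

Run:
```python
from h import *
pin(); knee()
```

```text
t 24.45 pin [ 11.6 106.4 128.9] b 74.4 r 74.7 Fuvz [5.5 3.9 8.6] Ftan(fwd) -3.0 Frad 9.8 w 14.1 g 28.0 j [  6.  -2. -36. -28. -42. -86.]
pin 47 [np.float64(6.3), np.float64(120.9), np.float64(134.6)] range Y [112.1 129.2]
lid 1.3912652024256411
```

Request:
apply_moves --pt "0 -0.0008 -0.0038 -0.004 0 0 0" --pt "0 -0.0006 -0.0043 -0.0028 0 0 0" --pt "0 -0.0005 -0.0045 -0.0025 0 0 0" --pt "0 -0.0004 -0.0047 -0.0022 0 0 0" --pt "0 0 0 0 0 0 0"

```text
time_s: 24.92
tcp_pos: [0.4194, -0.0329, 0.1445]
eef_rot: [157.4, 11.1, 169.0]
contact_force: [-4.2, 1.6, 6.8]
gripper_width: 0.014
gripper_force: 28.0
```

Run:
```python
from h import *
pin(); knee(); parc(90,114,6)
```

```text
t 24.92 pin [ -9.8 106.4 133. ] b 91.0 r 76.1 Fuvz [1.2 4.4 6.8] Ftan(fwd) -1.3 Frad 6.7 w 14.0 g 28.0 j [  2.  -1. -35. -28. -44. -83.]
pin 56 [np.float64(-13.1), np.float64(121.3), np.float64(137.3)] range Y [108.7 129. ]
lid 1.122434032996446
[[0, -0.0004, -0.0048, -0.0017, 0, 0, 0], [0, -0.0003, -0.0049, -0.0014, 0, 0, 0], [0, -0.0002, -0.005, -0.0011, 0, 0, 0], [0, -0.0001, -0.0051, -0.0007, 0, 0, 0], [0, -0.0001, -0.0051, -0.0004, 0, 0, 0], [0, -0.0, -0.0051, -0.0, 0, 0, 0]]
```

The pin has crept toward the fingertips, so I'll slide the tool down over it with a lighter grip. Here the jaws face the direction of the load, so the pin stays trapped.

Request:
apply_moves --pt "0 0 0 0 0 0 0" --pt "0 0 0 0.003 0 0 0" --pt "0 0 0 0.003 0 0 0" --pt "0 0 0 0.003 0 0 0" --pt "0 0 0 0 0 0 0" --newtons 12

```text
time_s: 25.38
tcp_pos: [0.4234, -0.0297, 0.1374]
eef_rot: [157.4, 11.3, 169.0]
contact_force: [-3.0, -2.1, 11.6]
gripper_width: 0.0147
gripper_force: 12.0
```

Run:
```python
from h import *
pin(); knee()
```

```text
t 25.38 pin [ -6.2 102.8 126. ] b 88.1 r 69.1 Fuvz [-2.4  2.8 11.6] Ftan(fwd) 2.8 Frad 11.5 w 14.7 g 12.0 j [  3.  -0. -35. -29. -43. -82.]
pin 51 [np.float64(-12.2), np.float64(120.9), np.float64(134.9)] range Y [111.6 129.1]
lid 1.2621720161800654
```

```bash
sed -i 's/\[0,0,.0126\]/[0,0,.008]/' h.py
python3 - <<'E'
from h import *
pin(); parc(91,155,16)
E
```

```text
t 25.43 pin [ -7.9 103.8 130.2] b 89.5 r 73.2 Fuvz [-3.   4.  12.3] Ftan(fwd) 3.1 Frad 12.3 w 14.5 g 12.0 j [  3.  -0. -35. -29. -43. -82.]
[[0, -0.0003, -0.0048, -0.0016, 0, 0, 0], [0, -0.0003, -0.005, -0.0013, 0, 0, 0], [0, -0.0002, -0.005, -0.001, 0, 0, 0], [0, -0.0001, -0.0051, -0.0006, 0, 0, 0], [0, -0.0, -0.0051, -0.0003, 0, 0, 0], [0, 0.0, -0.0051, 0.0001, 0, 0, 0], [0, 0.0001, -0.0051, 0.0004, 0, 0, 0], [0, 0.0002, -0.0051, 0.0008, 0, 0, 0], [0, 0.0003, -0.005, 0.0011, 0, 0, 0], [0, 0.0003, -0.0049, 0.0015, 0, 0, 0], [0, 0.0004, -0.0048, 0.0018, 0, 0, 0], [0, 0.0005, -0.0047, 0.0021, 0, 0, 0], [0, 0.0005, -0.0045, 0.0024, 0, 0, 0], [0, 0.0006, -0.0043, 0.0027, 0, 0, 0], [0, 0.0007, -0.0041, 0.003, 0, 0, 0], [0, 0.0007, -0.0039, 0.0033, 0, 0, 0]]
```

Request:
apply_moves --pt "0 0 -0.0048 -0.0015 0 0 0" --pt "0 0 -0.0049 -0.0013 0 0 0" --pt "0 0 -0.005 -0.0009 0 0 0" --pt "0 0 -0.0051 -0.0006 0 0 0" --pt "0 0 0 0 0 0 0" --newtons 22

```text
time_s: 25.85
tcp_pos: [0.4202, -0.0503, 0.1328]
eef_rot: [157.5, 11.3, 168.9]
contact_force: [4.1, -4.8, 2.1]
gripper_width: 0.0145
gripper_force: 22.0
```

Run:
```python
from h import *
pin(); knee()
```

```text
t 25.85 pin [-28.7 104.6 125.5] b 106.4 r 71.5 Fuvz [-4.3 -4.6  2.1] Ftan(fwd) 3.5 Frad 3.3 w 14.5 g 22.0 j [ -1.   1. -34. -30. -44. -78.]
pin 43 [np.float64(-35.4), np.float64(123.2), np.float64(132.3)] range Y [115.  129.1]Traceback (most recent call last):
  File "<stdin>", line 2, in <module>
  File "h.py", line 54, in knee
    m=(abs(Y)<50)&(z>110)&(z<240)&(X>10)&(X<120); p=np.polyfit(z[m],X[m],1); print("lid",np.pi/2+np.arctan(p[0]))
                                                    ~~~~~~~~~~^^^^^^^^^^^^^
    raise TypeError("expected non-empty vector for x")
TypeError: expected non-empty vector for x
```

Request:
apply_moves --pt "0 0.0003 -0.0051 -0.0003 0 0 0" --pt "0 0.0003 -0.0051 0.0001 0 0 0" --pt "0 0.0003 -0.0051 0.0004 0 0 0" --pt "0 0.0004 -0.0051 0.0008 0 0 0" --pt "0 0.0004 -0.005 0.0011 0 0 0" --pt "0 0 0 0 0 0 0" --newtons 28

```text
time_s: 26.4
tcp_pos: [0.4163, -0.0727, 0.1203]
eef_rot: [157.5, 11.2, 168.9]
contact_force: [8.0, -4.3, -3.1]
gripper_width: 0.0142
gripper_force: 28.0
```

Run:
```python
from h import *
pin()
try: knee()
except Exception: pass
```

```text
t 26.4 pin [-51.4 105.9 113.1] b 127.4 r 70.6 Fuvz [-3.4 -8.4 -3.1] Ftan(fwd) 4.5 Frad -0.4 w 14.2 g 28.0 j [ -5.   3. -34. -31. -45. -73.]
pin 43 [np.float64(-56.8), np.float64(124.7), np.float64(119.4)] range Y [114.4 128.9]
```

Request:
apply_moves --pt "0 0 -0.0049 0.0014 0 0 0" --pt "0 0 -0.0048 0.0018 0 0 0" --pt "0 0.0005 -0.0047 0.0021 0 0 0" --pt "0 0.0005 -0.0045 0.0024 0 0 0" --pt "0 0.0006 -0.0043 0.0027 0 0 0" --pt "0 0 0 0 0 0 0" --newtons 34

```text
time_s: 26.95
tcp_pos: [0.4136, -0.0895, 0.1011]
eef_rot: [157.5, 11.1, 168.9]
contact_force: [4.8, -1.5, -3.7]
gripper_width: 0.014
gripper_force: 34.0
```

Run:
```python
from h import *
pin()
try: knee()
except Exception: pass
parc(147,182,9)
```

```text
t 26.95 pin [-68.4 106.7  93.8] b 148.4 r 70.3 Fuvz [-0.9 -5.  -3.7] Ftan(fwd) 3.7 Frad -1.2 w 14.0 g 34.0 j [ -9.   5. -33. -33. -44. -68.]
pin 45 [np.float64(-73.6), np.float64(125.7), np.float64(100.1)] range Y [115.3 128.5]
lid 0.4269468007654662
[[0, 0.0006, -0.004, 0.0029, 0, 0, 0], [0, 0.0007, -0.0038, 0.0032, 0, 0, 0], [0, 0.0007, -0.0035, 0.0034, 0, 0, 0], [0, 0.0008, -0.0033, 0.0037, 0, 0, 0], [0, 0.0008, -0.003, 0.0039, 0, 0, 0], [0, 0.0009, -0.0028, 0.0041, 0, 0, 0], [0, 0.0009, -0.0025, 0.0042, 0, 0, 0], [0, 0.0009, -0.0022, 0.0044, 0, 0, 0], [0, 0.001, -0.0019, 0.0045, 0, 0, 0]]
```

Request:
apply_moves --pt "0 0.0006 -0.004 0.0029 0 0 0" --pt "0 0.0007 -0.0038 0.0032 0 0 0" --pt "0 0.0007 -0.0035 0.0034 0 0 0" --pt "0 0.0008 -0.0033 0.0037 0 0 0" --pt "0 0.0008 -0.003 0.0039 0 0 0" --pt "0 0 0 0 0 0 0" --newtons 36

```text
time_s: 27.5
tcp_pos: [0.4119, -0.0983, 0.078]
eef_rot: [157.4, 11.0, 168.9]
contact_force: [3.0, -1.1, -3.6]
gripper_width: 0.0135
gripper_force: 36.0
```

```bash
cat >> h.py <<'E'
def lid():
    c=capture("top"); W=cloud(c); D=(W-C)*1000; X=D@u;Y=D@v;z=D[...,2]
    m=(abs(Y)<45)&(z>90)&(z<220)&(X>-120)&(X<80)
    for _ in range(3):
        p=np.polyfit(X[m],z[m],1); m=m&(abs(z-np.polyval(p,X))<8)
    print("lid top",m.sum(),"angle",np.arctan(-p[0]).round(3),"z@front",np.polyval(p,-85).round(1))
E
python3 - <<'E'
from h import *
pin(); lid()
E
```

```text
t 27.5 pin [-77.3 107.4  70.7] b 168.7 r 70.1 Fuvz [-0.7 -3.1 -3.6] Ftan(fwd) 3.7 Frad 0.0 w 13.5 g 36.0 j [-11.   8. -34. -35. -42. -63.]
lid top 1064 angle 0.17 z@front 135.0
```

Request:
apply_moves --pt "0 0.0008 -0.0028 0.0041 0 0 0" --pt "0 0.0009 -0.0025 0.0042 0 0 0" --pt "0 0.0005 -0.001 0.0022 0 0 0" --pt "0 0 0 0 0 0 0" --pt "0 0 0 0 0 0 0"

```text
time_s: 27.97
tcp_pos: [0.4117, -0.0996, 0.0665]
eef_rot: [157.4, 11.0, 169.0]
contact_force: [0.8, -1.4, -4.3]
gripper_width: 0.0142
gripper_force: 36.0
```

Run:
```python
from h import *
pin(); lid()
```

```text
t 27.97 pin [-78.6 107.5  59.3] b 178.1 r 70.2 Fuvz [-1.3 -1.  -4.3] Ftan(fwd) 4.4 Frad 1.2 w 14.2 g 36.0 j [-11.  10. -34. -36. -41. -62.]
lid top 1028 angle 0.063 z@front 115.3
```

Request:
apply_moves --pt "0 0.0004 -0.0007 0.0018 0 0 0" --pt "0 0.0004 -0.0007 0.0018 0 0 0" --pt "0 0 0 0 0 0 0" --pt "0 0 0 0 0 0 0"

```text
time_s: 28.35
tcp_pos: [0.4117, -0.0996, 0.0628]
eef_rot: [157.4, 11.0, 169.0]
contact_force: [-1.6, -3.9, -4.7]
gripper_width: 0.0135
gripper_force: 36.0
```

Run:
```python
from h import *
pin(); lid()
```

```text
t 28.35 pin [-78.6 107.5  55.5] b -178.8 r 70.1 Fuvz [-4.1  1.1 -4.7] Ftan(fwd) 4.6 Frad 4.2 w 13.5 g 36.0 j [-11.  10. -34. -36. -41. -61.]
lid top 1014 angle 0.04 z@front 110.5
```

Request:
apply_moves --pt "0 0.0002 -0.0004 0.0009 0 0 0" --pt "0 0.0002 -0.0003 0.0009 0 0 0" --pt "0 0 0 0 0 0 0"

```text
time_s: 28.65
tcp_pos: [0.4118, -0.0995, 0.0609]
eef_rot: [157.4, 11.0, 169.0]
contact_force: [-2.7, -4.4, -3.5]
gripper_width: 0.0138
gripper_force: 36.0
```

Run:
```python
from h import *
pin(); lid()
```

```text
t 28.65 pin [-78.6 107.5  53.6] b -177.2 r 70.1 Fuvz [-4.7  2.2 -3.5] Ftan(fwd) 3.3 Frad 4.8 w 13.8 g 36.0 j [-11.  10. -34. -36. -41. -61.]
lid top 1009 angle 0.021 z@front 107.7
```

Request:
apply_moves --pt "0 0.0002 -0.0004 0.0009 0 0 0" --pt "0 0.0001 -0.0002 0.0005 0 0 0" --pt "0 0 0 0 0 0 0"

```text
time_s: 28.95
tcp_pos: [0.4118, -0.0995, 0.0594]
eef_rot: [157.4, 11.0, 169.0]
contact_force: [-3.7, -3.7, -3.5]
gripper_width: 0.0137
gripper_force: 36.0
```

Run:
```python
from h import *
pin(); lid()
```

```text
t 28.95 pin [-78.5 107.4  52.1] b -176.0 r 70.2 Fuvz [-4.1  3.2 -3.5] Ftan(fwd) 3.2 Frad 4.3 w 13.7 g 36.0 j [-11.  10. -34. -36. -41. -60.]
lid top 1003 angle 0.01 z@front 105.7
```

Request:
apply_moves --pt "0 0.0001 -0.0002 0.0009 0 0 0" --pt "0 0 0 0 0 0 0" --pt "0 0 0 0 0 0 0"

```text
time_s: 29.25
tcp_pos: [0.4118, -0.0994, 0.0585]
eef_rot: [157.4, 11.0, 169.0]
contact_force: [-3.3, -4.0, -3.2]
gripper_width: 0.0138
gripper_force: 36.0
```

Run:
```python
from h import *
pin(); lid()
```

```text
t 29.25 pin [-78.4 107.4  51.2] b -175.3 r 70.2 Fuvz [-4.4  2.9 -3.2] Ftan(fwd) 2.8 Frad 4.6 w 13.8 g 36.0 j [-11.  11. -34. -36. -41. -60.]
lid top 996 angle 0.003 z@front 104.4
```

Request:
apply_moves --pt "0 0.0001 -0.0002 0.0007 0 0 0" --pt "0 0 0 0 0 0 0" --pt "0 0 0 0 0 0 0"

```text
time_s: 29.55
tcp_pos: [0.4118, -0.0993, 0.0577]
eef_rot: [157.4, 11.0, 169.0]
contact_force: [-3.1, -4.0, -2.1]
gripper_width: 0.0139
gripper_force: 36.0
```

Request:
apply_moves --pt "0 0.0001 -0.0002 0.0006 0 0 0" --pt "0 0 0 0 0 0 0" --pt "0 0 0 0 0 0 0"

```text
time_s: 29.8
tcp_pos: [0.4118, -0.0993, 0.0572]
eef_rot: [157.4, 11.0, 169.0]
contact_force: [-5.3, -4.7, -1.4]
gripper_width: 0.0139
gripper_force: 36.0
```

Run:
```python
from h import *
pin(); lid()
```

```text
t 29.8 pin [-78.3 107.4  49.9] b -174.2 r 70.2 Fuvz [-5.3  4.7 -1.4] Ftan(fwd) 0.9 Frad 5.4 w 13.9 g 36.0 j [-11.  11. -34. -36. -40. -60.]
lid top 999 angle 0.001 z@front 104.1
```

Request:
apply_moves --pt "0 0.0001 -0.0002 0.0006 0 0 0" --pt "0 0 0 0 0 0 0" --pt "0 0 0 0 0 0 0"

```text
time_s: 30.1
tcp_pos: [0.4119, -0.0992, 0.0566]
eef_rot: [157.4, 11.0, 169.0]
contact_force: [-4.6, -3.7, -0.7]
gripper_width: 0.0142
gripper_force: 36.0
```

Request:
apply_moves --pt "0 0.0001 -0.0002 0.0005 0 0 0" --pt "0 0 0 0 0 0 0" --pt "0 0 0 0 0 0 0"

```text
time_s: 30.35
tcp_pos: [0.4119, -0.0992, 0.0562]
eef_rot: [157.4, 11.0, 169.0]
contact_force: [-5.4, -3.6, 1.1]
gripper_width: 0.0139
gripper_force: 36.0
```

Run:
```python
from h import *
pin(); lid(); print(rel([0,1,0]),rel([-1,0,0]))
```

```text
t 30.35 pin [-78.2 107.4  48.9] b -173.4 r 70.2 Fuvz [-4.1  4.9  1.1] Ftan(fwd) -1.6 Frad 4.0 w 13.9 g 36.0 j [-11.  11. -34. -37. -40. -60.]
lid top 994 angle -0.002 z@front 103.8
[ 9.78458351e-04  6.72273067e-07 -2.06443221e-04] [-7.72446636e-05 -9.26164193e-04 -3.69124843e-04]
```

Request:
apply_moves --pt "0.2 0 0 0 0 0 0" --pt "0.35 0 0 0 0 0 0" --pt "0.35 0 0 0 0 0 0" --pt "0.35 0 0 0 0 0 0" --pt "0.35 0 0 0 0 0 0" --pt "0.35 0 0 -0.01 0 0 0" --pt "0.35 0.002 0 -0.02 0 0 0" --pt "0.35 0.002 0 -0.03 0 0 0" --pt "0.35 0.002 0 -0.04 0 0 0" --pt "0.35 0 0 -0.04 0 0 0" --pt "0.35 0 0 0 0 0 0" --pt "0.35 0 0 0 0 0 0"

```text
time_s: 31.4
tcp_pos: [0.3727, -0.1473, 0.1847]
eef_rot: [157.5, 11.4, 168.9]
contact_force: [-0.6, 0.1, -0.4]
gripper_width: 0.0307
gripper_force: 0.0
```

Run:
```python
from h import *
show(); lid()
c=capture("wrist")
c=capture("scene"); W=cloud(c); D=(W-C)*1000; X=D@u;Y=D@v;z=D[...,2];V=c["frame"].max(-1)
m=(Y>92)&(Y<130)&(z>25)&(z<90)&(X>-110)&(X<-50)&(V<75); print("pin",m.sum(),[np.median(q[m]).round(1) for q in (X,Y,z)])
```

```text
t 31.4 chest [-133.4  142.5  184.7] F(uvz) [-0.01  0.6  -0.39] w 30.7 g 0.0 j [-18.  -2. -29. -28. -58. -67.]
lid top 1328 angle -0.003 z@front 103.5
pin 71 [np.float64(-84.8), np.float64(118.1), np.float64(55.1)]
```

```bash
python3 -c "
from plant import close_job
print(close_job())"
```

```text
the job is handed in; nothing more can be done
None
```

The battery pack is in the front bay, upright and square. The stay was released by its grip, the lid was let down under control until fully shut, and the job was handed in with the arm clear at about 31 s.

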